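# Load the photometer with its glass standards

### The job

Get the plating-bath photometer ready for its check: pull out the cell drawer, move the dark block from the drawer to the parking well in the instrument's deck, and seat every glass standard fully in a drawer well of its own with its clear faces looking front and back along the light beam, handling the standards by their ribbed sides so that no finger presses on the glass. Slide the drawer fully shut, and roll the recessed thumbwheel until the pointer stands on the long line of the scale. Leave the tape and the glue bottle where they are.

Things in the scene. Friction and masses are not known exactly. Their poses are not given: they have to be found in the camera images.
- photometer: grey bench photometer fixed on the bench, 250 mm wide (y), deck 118 mm high; origin on the bench under it; x from its front to its back (body from -85 to +65 mm), y to its left as the robot sees it, z up. Light beams run front to back along x, one through each well. Bay at the front (104 mm high inside) for the cell drawer; on the deck parking well, thumbwheel, scale with pointer
- drawer (a joint): cell drawer: opening in m, 0 = shut (as at the start), 0.085 = fully out; slides along -x of the photometer, 2 N friction, stays where left. Its aluminium front panel is 238 mm wide, 12 to 108 mm above the bench, outer face 96 mm in front of the photometer's origin when shut; behind it a block, top 46 mm above the bench, with three square wells in a row across
- drawer_handle (a point): middle of the drawer's bar handle: a round bar 11 mm thick, 90 mm long across (along y of the photometer), 84 mm above the bench, 46 mm in front of the panel; moves with the drawer; axes as the photometer's
- well_left (a point): centre of the floor of the left well in the drawer: square, 45 mm wide, 24 mm deep, floor 22 mm above the bench, sides along the photometer's x and y; moves with the drawer. It takes a standard either way round, also the wrong way
- well_mid (a point): the same for the middle well, 70 mm to the right of it; the dark block stands in it at the start
- well_right (a point): the same for the right well, 70 mm farther right
- parking_well (a point): centre of the floor of the parking well in the photometer's deck: square, 45 mm wide, 18 mm deep, floor 100 mm above the bench, sides along the photometer's x and y
- dark_block: solid bare-metal block without windows, 40 x 40 mm, 56 mm tall, with a round black knob of 24 mm diameter on top (72 mm in all, top 12 mm are the knob); origin at the centre of its underside; 0.2 kg. Its sides stand along the photometer's at the start
- thumbwheel (a joint): recessed black thumbwheel, radius 28 mm, 14 mm wide, 6 mm of rim above the deck; rad, -2.5 to 2.5, grows as the top of the rim rolls towards +y of the photometer. Friction 0.04 N m: roll it with a fingertip lightly pressed on top, 0.036 rad per mm of stroke (short strokes may lose 4 mm). Drives the pointer 20 mm per rad; 0 = pointer on the long line. Starts between -2.0 and -0.9
- wheel_crown (a point): topmost point of the thumbwheel's rim, 124 mm above the bench; axes as the photometer's; the wheel's axle lies along x of the photometer, 28 mm below
- pointer_tip (a point): middle of the pointer, a small T-shaped slip 14 mm long and 5 mm wide in the dark channel of the scale, 120 mm above the bench; moves along y of the photometer
- scale_line (a point): where the pointer's middle must be: the foot of the one long thick line at the middle of the scale (the other lines are short, 10 mm apart)
- tape: roll of masking tape, 104 mm across and 25 mm high, lying on the bench; a bystander; origin at the centre of its underside
- glue: white glue bottle, 48 mm across, 120 mm high, standing on the bench; a bystander; origin at the centre of its underside
- standard_1: glass standard: black frame on a weighted steel foot, 40 x 40 mm, 72 mm tall; origin at the centre of its underside, z up. The two CLEAR faces (glass 27 x 48 mm, recessed 4 mm) look along its +x and -x; the closed ribbed sides, 40 mm apart, look along +y and -y: grip there, in the upper part. A pale plate on top, 22 x 10 mm, is long along x. 0.2 kg. Two or three are present (else None)
- standard_1_glass: the glass of standard_1, a part of it (same origin and axes); only for the rule that fingers keep off the clear faces
- standard_2: glass standard: black frame on a weighted steel foot, 40 x 40 mm, 72 mm tall; origin at the centre of its underside, z up. The two CLEAR faces (glass 27 x 48 mm, recessed 4 mm) look along its +x and -x; the closed ribbed sides, 40 mm apart, look along +y and -y: grip there, in the upper part. A pale plate on top, 22 x 10 mm, is long along x. 0.2 kg. Two or three are present (else None)
- standard_2_glass: the glass of standard_2, a part of it (same origin and axes); only for the rule that fingers keep off the clear faces
- standard_3: glass standard: black frame on a weighted steel foot, 40 x 40 mm, 72 mm tall; origin at the centre of its underside, z up. The two CLEAR faces (glass 27 x 48 mm, recessed 4 mm) look along its +x and -x; the closed ribbed sides, 40 mm apart, look along +y and -y: grip there, in the upper part. A pale plate on top, 22 x 10 mm, is long along x. 0.2 kg. Two or three are present (else None)
- standard_3_glass: the glass of standard_3, a part of it (same origin and axes); only for the rule that fingers keep off the clear faces
- chrome_pole: tall thin chrome stand fixed to the bench behind the work, in the same place every time: round foot 85 mm across and 14 mm high, pole 11 mm thick and 0.68 m tall with a clamp 0.55 m up; origin at the centre of its underside. Do not strike it with the arm: draw the arm in to about 0.4 m from the base axis when swinging past
Things that resemble listed ones, but are neither listed nor needed, are in the scene too. What is shaped like the standard_1 but pink is not meant.

How it is judged:
By the outcome, as a careful person would: the job done as asked, in the order asked, and still so for the second after the job is handed in, with the robot touching nothing.
Of standard_1, standard_2, standard_3 only 2 to 3 are there at a start; the rules pass over those that are not, and their reading is None.
At some moment in a run one of standard_1, standard_2, standard_3 may be knocked a few centimetres aside while the robot is not near it.
It also fails if it takes over 210 s, if anything falls off the work surface, if the arm or the gripper's body presses on something with over 40 N, if the wrist force passes 120 N, or if a joint passes its speed limit or range.

### The arm

A 6-joint arm with a two-finger parallel gripper is mounted at the origin on a cart in front of the work surface, level with it; the furniture and walls round the work are solid. World frame = base frame: x ahead of the robot, y to its left, z up, the work surface at z = 0. Lengths are in m, angles in rad, forces in N, time in s.
With the tool pointing down it reaches from about 0.325 to 0.775 m from the base axis. Payload 5.5 kg.
Tool frame: the origin (TCP) lies between the finger pads; the fingertips stand 25 mm ahead of it and the grasp point (between the pads) lies 6 mm ahead of it (robot.tips_ahead is the z of the fingertips in the tool frame, in m); z points along the fingers, y is the line along which they close (so a half turn about z gives the same grasp; the last joint's range is limited). The gripper opens to 85 mm and grips with 20 to 120 N. Pads are 22 mm wide; open, the fingers measure 114 mm over their backs; the gripper's body (76 mm by 85 mm) begins 54 mm behind the grasp point. The pads swing forward as they close: fully open they stand 13 mm farther back than shut.
Start: joints at [1.053, 0.091, 1.231, -0, 1.82, -0.057], TCP at [0.267, 0.537, 0.232] pointing down, gripper open.
Joint ranges: [-2.87, 2.87], [-0.86, 2.18], [0.17, 2.46], [-1.51, 4.65], [0.06, 2.69], [-2.65, 2.65]. Speed limits (rad/s): [2.57, 2.57, 3.01, 3.14, 3.14, 3.14].

### API

Orientations are given as a unit quaternion [x, y, z, w].
In Python, from cell import robot gives the robot as it stands.
- The arm moves only by the tool carry_out, never from a script. Its argument "increments" is a list that holds one entry, the list of rows, each a list of 7 numbers: the closure in counts, from 0 (fully open) to 255 (shut), then the shift along the tool's x, y, z in m, then the turn, a rotation vector about the tool's x, y, z in degrees. In form: [[[claw, tx, ty, tz, wx, wy, wz], ...]]. A call has 1 to 8 rows; each row is the pose to reach, as a shift and turn from the pose commanded when the call began, along the tool's axes at that moment; what a row does not reach only later rows make up. A row lasts 1/12 s, in which the tool goes at most 41.7 mm and 7.16 degrees, less where a joint would pass 70% of its speed; a pose out of reach is approached as far as the arm can. A call with a gripper value outside its range is refused whole. The fingers move at their own pace and stop on an object; "squeeze" is the grip in N (left out, the last holds). Time passes only in rows, so rows that repeat a pose let the fingers close. It gives the time, the measured TCP pose, the force, the opening and the grip force at its end, in the units of the state.
- robot.get_obs(): the state, without advancing time (a new reading comes with each control period).
- robot.capture(name): name is "side" or "top"; returns a dict with "pixels" (480x640x3 uint8, red, green, blue), "mtx" (3x3 intrinsics, pixels), "k1" (the pictures are not rectified: a ray, as slopes to the right and down, at radius r is drawn at 1 + k1 r^2 times it, then the intrinsics apply), "R" (3x3) and "t" (3): a world point X has camera coordinates R X + t. Camera axes: x right, y down, z forward; pixel columns grow to the right and rows downward; lengths in m; the calibration is good to about 2 mm. A picture is of the moment at which its call begins. There is no depth.
- robot.close_job(): hands the job in; it is judged then, once.
The state is a dict: "time_s": time; "joint_positions": joint angles; "joint_velocities": joint speeds; "tau": joint torques, N m; "position": TCP position; "tool_rot": TCP orientation; "force": force on the tool from outside, world axes, zero at the start; "torque": the same for the moment, N m; "width": finger opening in m; "gripper_force": force on a finger pad.
Only numpy, scipy, OpenCV 4.12 (cv2) and the standard library are available. Lean on these libraries where they do the work, as an engineer would, in place of code of your own. Each camera call takes 0.05 s, during which the arm holds its last target. There are 200 camera calls.

## Working session

There is one attempt and no reset: what is moved stays moved. The work goes in short steps, Python scripts to look and compute and a tool call to move; the robot and the scene stay as the last step left them, time stands still between calls to the robot, and variables do not carry over. Pictures are saved under pics/ and viewed, at most 14 in all, crops included, and the job is handed in when it is done.

Besides the shell and the picture viewer there is one more tool, called after "Request:" in YAML: its name, and indented under it one key for each argument. carry_out: Moves the arm, as the interface text tells. Its arguments: {"type":"object","properties":{"increments":{"type":"array"},"squeeze":{"type":"number"}},"required":["increments"]}

```bash
mkdir -p pics; ls; cat > h.py <<'E'
import numpy as np, cv2
from cell import robot
from scipy.spatial.transform import Rotation as Ro
def cap(n,f=None):
    c=robot.capture(n)
    if f: cv2.imwrite('pics/'+f,c['pixels'][:,:,::-1])
    return c
def ray(c,u,v):
    K=c['mtx'];k=c['k1'];d=np.array([(u-K[0,2])/K[0,0],(v-K[1,2])/K[1,1]]);s=d.copy()
    for _ in range(30): s=d/(1+k*(s@s))
    R=np.array(c['R']);return -R.T@np.array(c['t']),R.T@np.array([s[0],s[1],1])
def onz(c,u,v,z):
    o,d=ray(c,u,v);return o+d*(z-o[2])/d[2]
def proj(c,X):
    p=np.array(c['R'])@np.array(X)+np.array(c['t']);s=p[:2]/p[2];s=s*(1+c['k1']*(s@s));K=c['mtx']
    return np.array([K[0,0]*s[0]+K[0,2],K[1,1]*s[1]+K[1,2]])
def togo(pos,down_yaw=None):
    "shift in tool axes to world pos; turn (deg rotvec) so tool y lies at yaw, pointing down"
    o=robot.get_obs();R=Ro.from_quat(o['tool_rot']);t=R.inv().apply(np.array(pos)-o['position'])
    out=[np.round(t,4)]
    if down_yaw is not None:
        y=np.array([np.cos(down_yaw),np.sin(down_yaw),0]);z=np.array([0,0,-1.]);x=np.cross(y,z)
        best=min((( R.inv()*Ro.from_matrix(np.c_[s*x,s*y,z])).as_rotvec(degrees=True) for s in(1,-1)),key=np.linalg.norm)
        out.append(np.round(best,1))
    return out
E
python3 - <<'E'
from h import *
for n in('side','top'):
    c=cap(n,n+'0.png');print(n,c['mtx'],c['k1'],-np.array(c['R']).T@c['t'],c['R'])
print(robot.get_obs(),robot.tips_ahead)
E
```

```text
pics
side [[583.04139716   0.         322.4730265 ]
 [  0.         583.04139716 232.84643726]
 [  0.           0.           1.        ]] -0.1052950084776983 [0.42186707 1.13746142 0.61933654] [[-0.99745898 -0.06842868  0.01982655]
 [-0.04519214  0.3925928  -0.91860142]
 [ 0.05507492 -0.91716324 -0.39468765]]
top [[624.51365035   0.         318.1750581 ]
 [  0.         624.51365035 233.30507031]
 [  0.           0.           1.        ]] -0.1696809057317623 [ 0.30845881 -0.04642108  1.44399115] [[-0.02801173 -0.99945445  0.01749702]
 [-0.99123805  0.02551259 -0.1296003 ]
 [ 0.12908321 -0.02097404 -0.99141193]]
{'time_s': 0.1, 'joint_positions': array([ 1.05327609e+00,  9.18128586e-02,  1.23177084e+00,  2.42221426e-05,
        1.81977111e+00, -5.66759775e-02]), 'joint_velocities': array([-0.00150821, -0.0040753 , -0.00187838,  0.00161268, -0.0010076 ,
        0.00144435]), 'tau': array([ 3.57770776e-03, -4.60216033e+01, -4.19219434e+01, -7.36829656e-05,
        1.06287579e-02,  2.38640681e-06]), 'position': array([0.26668494, 0.53720612, 0.23084335]), 'tool_rot': array([ 2.28385534e-01,  9.73570373e-01, -8.41691037e-04, -2.60754960e-04]), 'force': array([ 1.27682479, -0.45631788,  0.52797941]), 'torque': array([-0.01731298, -0.03214991,  0.02951153]), 'gripper_force': 0.0, 'width': 0.08557529885064051} 0.025
```

View pics/top0.png

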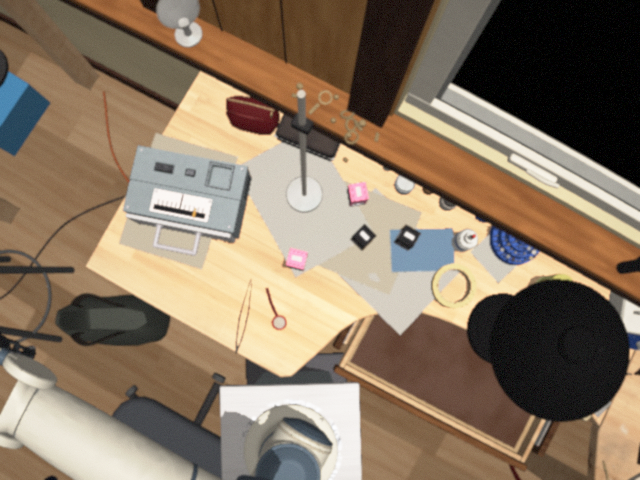

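View pics/side0.png

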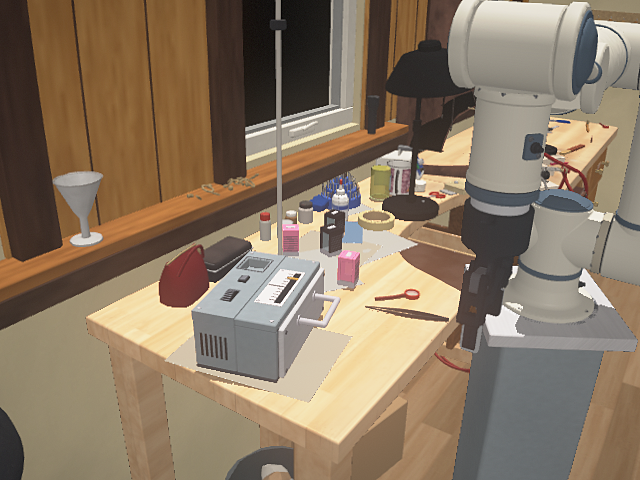

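The top view shows the photometer at about (188,192), its handle at (177,240), and two black standards at (363,236) and (407,236). Pink decoys are at (358,192) and (297,258), the pole at (303,195), the tape at (453,285) and the glue at (466,239). I'll zoom in for detail.

```bash
python3 - <<'E'
from h import *
t=cv2.imread('pics/top0.png');s=cv2.imread('pics/side0.png')
a=cv2.resize(t[140:260,110:260],(600,480),interpolation=cv2.INTER_CUBIC)
b=cv2.resize(t[180:310,280:480],(800,520),interpolation=cv2.INTER_CUBIC)
cv2.imwrite('pics/a.png',a);cv2.imwrite('pics/b.png',b)
c=robot.capture('top')
for n,u,v,z in[('pole',303,195,.014),('s1',363,236,.072),('s2',407,236,.072),('pink1',358,190,.072),('pink2',297,256,.072),('tape',453,285,.025),('glue',466,239,.12),('handle',177,248,.084),('deckc1',139,149,.118),('deckc2',248,165,.118)]:print(n,onz(c,u,v,z).round(3))
E
```

```text
pole [ 0.585 -0.044  0.014]
s1 [ 0.479 -0.175  0.072]
s2 [ 0.476 -0.273  0.072]
pink1 [ 0.583 -0.167  0.072]
pink2 [ 0.438 -0.027  0.072]
tape [ 0.366 -0.383  0.025]
glue [ 0.46  -0.394  0.12 ]
handle [0.461 0.236 0.084]
deckc1 [0.679 0.316 0.118]
deckc2 [0.635 0.074 0.118]
```

View pics/a.png

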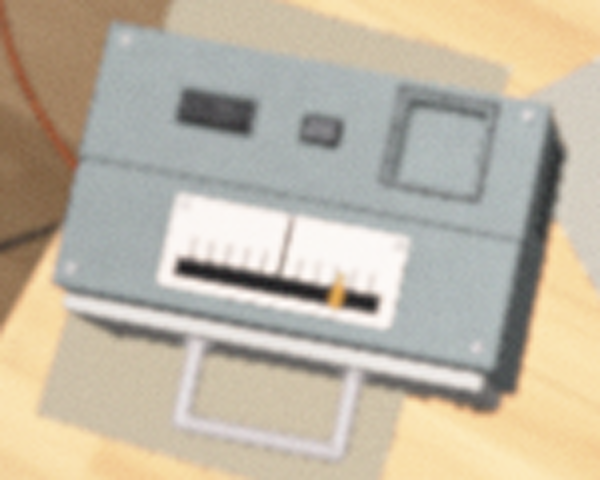

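View pics/b.png

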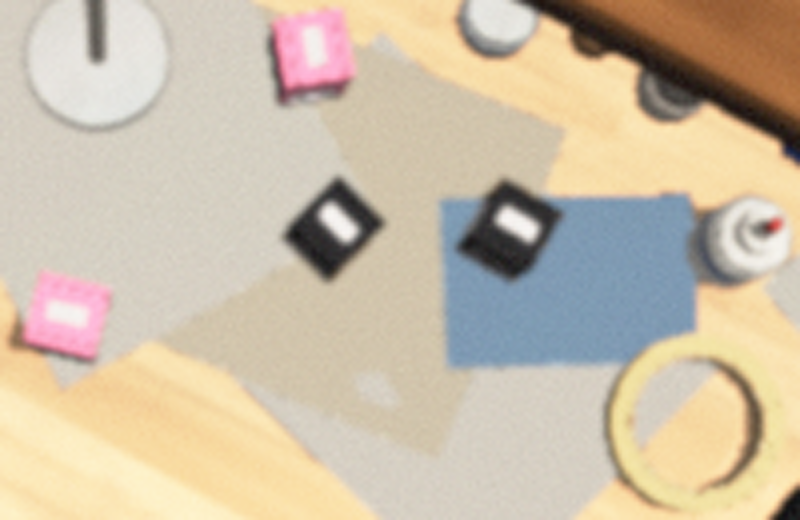

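Crop a shows the wheel slot at (216,111), the parking well at (441,142), the pointer at (338,291) and the foot of the long line at (280,272). Crop b shows the plate of standard A at (340,223) and of standard B at (515,223), with the long axis of each running down to the right.

```bash
python3 - <<'E'
from h import *
c=robot.capture('top')
f=lambda x,y,z:onz(c,110+x/4-.375,140+y/4-.375,z)
S=[f(*p,.118) for p in((125,38),(528,115),(70,268),(477,346))]
m=np.mean(S,0);yd=(S[0]-S[1]+S[2]-S[3])[:2];yaw=np.arctan2(-yd[0],yd[1])
xd=(S[0]-S[2]+S[1]-S[3])[:2];print('centre',m,'yaw',np.degrees(yaw),'yaw from x',np.degrees(np.arctan2(xd[1],xd[0])),np.linalg.norm(yd)/2,np.linalg.norm(xd)/2)
R=np.array([[np.cos(yaw),-np.sin(yaw)],[np.sin(yaw),np.cos(yaw)]])
o=m[:2]-R@[-.01,0];print('origin',o)
for n,x,y,z in[('wheel',216,111,.121),('park',441,142,.118),('ptr',338,291,.12),('line',280,272,.12),('h',262,438,.084),('hl',182,420,.084),('hr',338,450,.084)]:
    p=f(x,y,z);print(n,p.round(4),'local',(R.T@(p[:2]-o)).round(4))
# standards: pale plate blobs
img=cv2.resize(c['pixels'],None,fx=6,fy=6,interpolation=cv2.INTER_CUBIC).astype(int)
for u,v in((365,236),(409,236)):
    w=img[(v-12)*6:(v+12)*6,(u-12)*6:(u+12)*6];k=(w.min(2)>130).astype(np.uint8)
    cs,_=cv2.findContours(k,0,1)
    for q in cs:
        a=cv2.contourArea(q)
        if 300<a<4000:
            M=cv2.moments(q);x,y=M['m10']/M['m00'],M['m01']/M['m00'];th=.5*np.arctan2(2*M['mu11'],M['mu20']-M['mu02'])
            X=lambda x,y:onz(c,u-12+(x+.5)/6-.5,v-12+(y+.5)/6-.5,.072)
            p=X(x,y);d=X(x+10*np.cos(th),y+10*np.sin(th))-p;print(u,a,x,y,p.round(4),'longaxis',np.degrees(np.arctan2(d[1],d[0])))
E
```

```text
centre [0.58958992 0.21413407 0.118     ] yaw -12.558987726000026 yaw from x -12.643681513511307 0.22887326850100306 0.13035217597169102
origin [0.59935065 0.21195962]
wheel [0.6346 0.2591 0.121 ] local [0.0242 0.0537]
park [0.6141 0.1357 0.118 ] local [ 0.031  -0.0712]
ptr [0.5332 0.1916 0.12  ] local [-0.0601 -0.0342]
line [0.5445 0.2233 0.12  ] local [-0.056  -0.0009]
h [0.4585 0.2405 0.084 ] local [-0.1437 -0.0027]
hl [0.4696 0.2854 0.084 ] local [-0.1426  0.0434]
hr [0.4509 0.1983 0.084 ] local [-0.1419 -0.0456]
365 541.5 10.377039088950445 131.3884272083718 [ 0.4579 -0.1547  0.072 ] longaxis -142.97612748874138
365 2156.5 69.5461782208826 69.78414096916299 [ 0.4802 -0.1774  0.072 ] longaxis -137.80580253317015
409 2182.5 74.51019473081328 71.40137457044673 [ 0.477  -0.2777  0.072 ] longaxis -122.86930509345741
409 3403.5 75.16835610401058 15.644336712208021 [ 0.4979 -0.2789  0.072 ] longaxis -91.18692071951533
```

```bash
cat >> h.py <<'E'
YAW=np.radians(-12.6);O=np.array([.5993,.2120]);RM=np.array([[np.cos(YAW),-np.sin(YAW)],[np.sin(YAW),np.cos(YAW)]])
def loc(x,y,z): return np.r_[O+RM@[x,y],z]
E
python3 - <<'E'
from h import *
print(loc(-.142,0,.2),togo(loc(-.142,0,.2),YAW))
E
```

```text
[0.46071982 0.24297634 0.2       ] [array([-0.3047, -0.1773,  0.0313]), array([-0.1,  0. , 76.2])]
```

Request:
carry_out:
  increments:
    - [[160, -0.1, -0.06, 0, 0, 0, 25], [160, -0.2, -0.12, 0, 0, 0, 50], [160, -0.305, -0.177, 0.03, 0, 0, 76.2], [160, -0.305, -0.177, 0.03, 0, 0, 76.2], [160, -0.305, -0.177, 0.03, 0, 0, 76.2], [160, -0.305, -0.177, 0.03, 0, 0, 76.2], [160, -0.305, -0.177, 0.03, 0, 0, 76.2], [160, -0.305, -0.177, 0.03, 0, 0, 76.2]]
  squeeze: 30

```text
time_s: 0.87
position: [0.4503, 0.2588, 0.204]
tool_rot: [0.669, 0.743, 0.0, 0.0]
force: [1.1, 0.5, 0.3]
width: 0.0315
gripper_force: 0.0
```

```bash
python3 - <<'E'
from h import *
print(togo(loc(-.142,0,.2),YAW))
E
```

```text
[array([-0.0168,  0.0087,  0.004 ]), array([ 0. , -0. , 18.6])]
```

Request:
carry_out:
  increments:
    - [[160, -0.017, 0.009, 0.004, 0, 0, 18.6], [160, -0.017, 0.009, 0.004, 0, 0, 18.6], [160, -0.017, 0.009, 0.004, 0, 0, 18.6], [160, -0.017, 0.009, 0.004, 0, 0, 18.6], [160, -0.017, 0.009, 0.004, 0, 0, 18.6]]

```text
time_s: 1.28
position: [0.4605, 0.2446, 0.2001]
tool_rot: [0.778, 0.628, -0.0, -0.0]
force: [-1.0, 0.7, -0.7]
width: 0.0319
gripper_force: 0.0
```

```bash
python3 - <<'E'
from h import *
print(togo(loc(-.142,0,.09),YAW))
cap('side','s1.png')
E
```

```text
[array([-0.0015,  0.0006,  0.1101]), array([-0. ,  0. ,  0.4])]
```

View pics/s1.png

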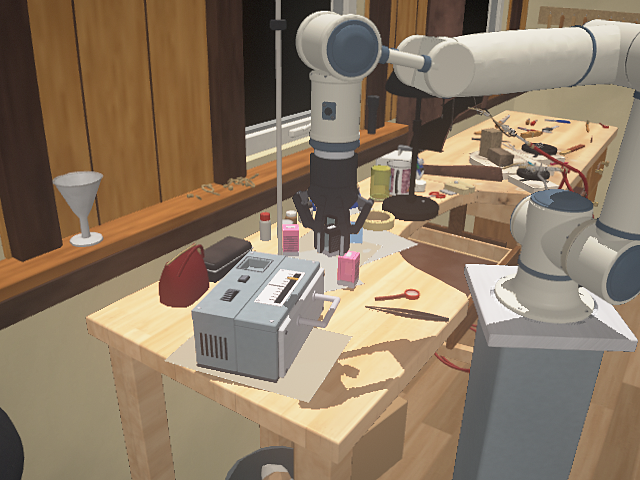

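The gripper at (330,245) straddles the handle line and is clear of everything. Next it goes down, grips and pulls.

Request:
carry_out:
  increments:
    - [[160, -0.0015, 0.0005, 0.04, 0, 0, 0.4], [160, -0.0015, 0.0005, 0.08, 0, 0, 0.4], [160, -0.0015, 0.0005, 0.11, 0, 0, 0.4], [160, -0.0015, 0.0005, 0.11, 0, 0, 0.4], [255, -0.0015, 0.0005, 0.11, 0, 0, 0.4], [255, -0.0015, 0.0005, 0.11, 0, 0, 0.4], [255, -0.0015, 0.0005, 0.11, 0, 0, 0.4], [255, -0.0015, 0.0005, 0.11, 0, 0, 0.4]]

```text
time_s: 2.0
position: [0.462, 0.2438, 0.0933]
tool_rot: [0.781, 0.625, 0.002, 0.001]
force: [0.5, 0.2, 0.5]
width: 0.0
gripper_force: 0.0
```

```bash
python3 - <<'E'
from h import *
o=robot.get_obs();print(o['position'],o['force'],o['width'],o['gripper_force'])
p=RM.T@(o['position'][:2]-O);print(p,togo(loc(p[0]-.086,p[1],.09),YAW))
E
```

```text
[0.46204546 0.24384849 0.09326886] [0.51844638 0.18837957 0.47486116] 2.19921593096029e-05 0.0
[-0.14089654  0.00114033] [array([-0.0001, -0.086 ,  0.0029]), array([ 0.2, -0.2, -0.1])]
```

```bash
python3 - <<'E'
from h import *
a=cap('side')['pixels'][230:350,250:400];b=cap('top')['pixels'][130:290,110:260]
im=np.hstack([cv2.resize(a,(400,320),interpolation=2),cv2.resize(b,(300,320),interpolation=2)])
cv2.imwrite('pics/c1.png',im[:,:,::-1])
E
```

```text
(no output)
```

View pics/c1.png

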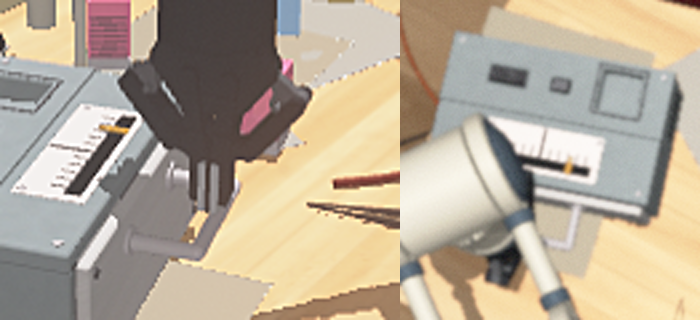

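```bash
python3 - <<'E'
from h import *
c=robot.capture('side')
f=lambda x,y:(250+x/2.667,230+y/2.667)
for n,q in[('near corner',(203,243)),('far',(238,185)),('post near panel',(132,240))]:
    p=onz(c,*f(*q),.084);print(n,p.round(3),(RM.T@(p[:2]-O)).round(3))
for q in[(-.142,.045,.084),(-.142,-.045,.084),(-.142,0,.084)]:
    u=proj(c,loc(*q));print(q,((u-[250,230])*2.667).round())
u=proj(c,[.462,.244,.068]);print('tip',((u-[250,230])*2.667).round())
E
```

```text
near corner [0.464 0.277 0.084] [-0.146  0.034]
far [0.445 0.2   0.084] [-0.148 -0.046]
post near panel [0.51  0.278 0.084] [-0.102  0.045]
(-0.142, 0.045, 0.084) [192. 250.]
(-0.142, -0.045, 0.084) [229. 184.]
(-0.142, 0, 0.084) [211. 216.]
tip [208. 237.]
```

```bash
python3 - <<'E'
from h import *
a=cap('side')['pixels'][250:340,290:380]
cv2.imwrite('pics/c2.png',cv2.resize(a,(540,540),interpolation=2)[:,:,::-1])
o=robot.get_obs();print(o['width'],o['gripper_force'],o['force'],o['tau'])
E
```

```text
-0.0002708968779121583 0.0 [ 0.00466042 -0.01858503  1.58358491] [ 1.80315867e-02 -3.68875694e+01 -4.15554070e+01  1.03845570e-03
 -9.85486113e-03 -2.22141498e-03]
```

View pics/c2.png

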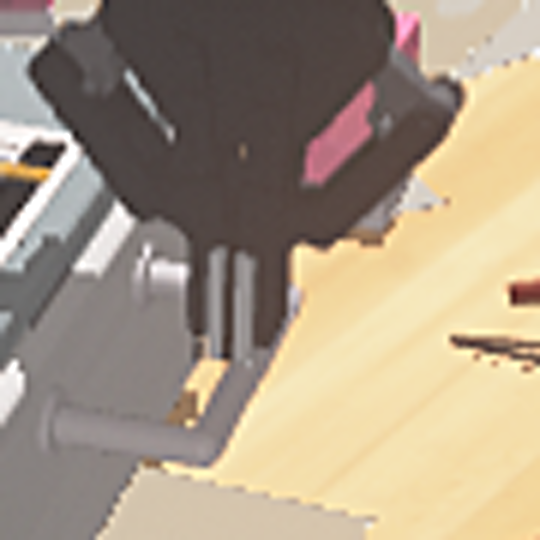

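```bash
python3 - <<'E'
from h import *
c=robot.capture('side')
for z in(.2,.194,.185,.175): print(z,proj(c,[.4605,.2446,z]))
for z in (.0933,.087,.08,.068): print(z,(proj(c,[.462,.244,z])-[290,250])*6)
im=cv2.imread('pics/s1.png')[220:270,300:360]
cv2.imwrite('pics/c3.png',cv2.resize(im,(600,500),interpolation=0))
E
```

```text
0.2 [330.89275276 252.30313806]
0.194 [330.80211903 255.50471415]
0.185 [330.66689646 260.27761493]
0.175 [330.51767092 265.53957589]
0.0933 [231.06766496 340.32299903]
0.087 [230.55240633 358.77620184]
0.08 [229.98273056 379.166156  ]
0.068 [229.01305236 413.84381347]
```

View pics/c3.png

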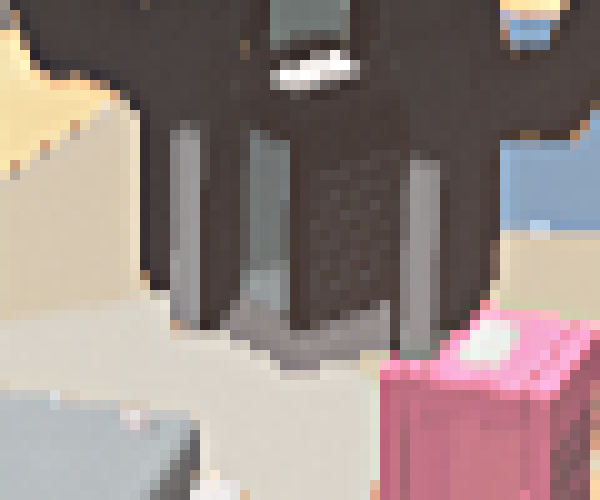

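```bash
python3 - <<'E'
from h import *
c=robot.capture('side')
print('ptr',proj(c,[.5332,.1916,.12]),'vs 293.9,278')
S=[(125,38),(528,115),(70,268),(477,346)]
t=robot.capture('top')
for x,y in S: print('screw',proj(c,onz(t,110+x/4-.375,140+y/4-.375,.118)))
im=c['pixels'][240:350,190:340]
cv2.imwrite('pics/c4.png',cv2.resize(im,(750,550),interpolation=2)[:,:,::-1])
E
```

```text
ptr [291.88413977 277.63209237] vs 293.9,278
screw [197.34143584 307.35868044]
screw [251.14848959 252.34169315]
screw [270.59355553 320.76188839]
screw [312.43464491 261.62959368]
```

View pics/c4.png

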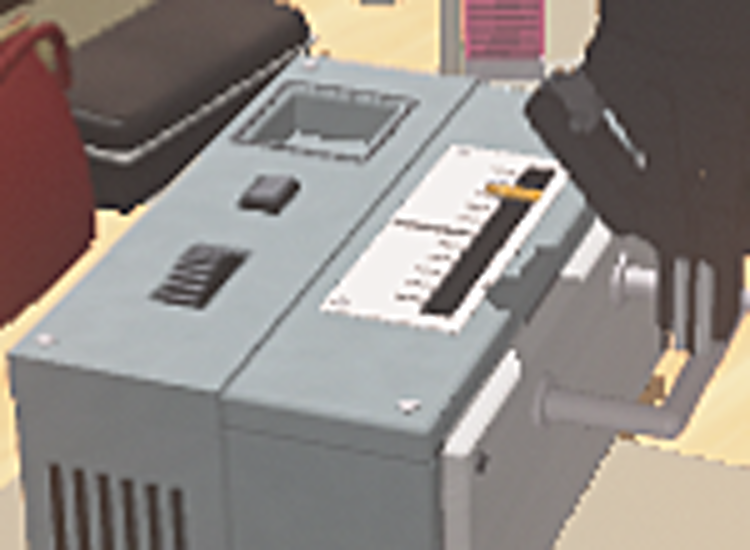

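Request:
carry_out:
  increments:
    - [[160, 0, 0, -0.025, 0, 0, 0], [160, 0, 0, -0.025, 0, 0, 0], [160, 0, 0, -0.025, 0, 0, 0], [160, 0, -0.003, -0.025, 0, 0, 0], [160, 0, -0.003, 0.015, 0, 0, 0], [160, 0, -0.003, 0.015, 0, 0, 0], [160, 0, -0.003, 0.015, 0, 0, 0]]

```text
time_s: 2.93
position: [0.4555, 0.2429, 0.0721]
tool_rot: [0.781, 0.625, -0.003, -0.001]
force: [0.0, -0.0, -0.0]
width: 0.0319
gripper_force: 0.0
```

Request:
carry_out:
  increments:
    - [[255, 0, 0, 0, 0, 0, 0], [255, 0, 0, 0, 0, 0, 0], [255, 0, 0, 0, 0, 0, 0], [255, 0, 0, 0, 0, 0, 0], [255, 0, 0, 0, 0, 0, 0], [255, 0, 0, 0, 0, 0, 0]]

```text
time_s: 3.43
position: [0.4585, 0.244, 0.0768]
tool_rot: [0.781, 0.625, 0.001, 0.0]
force: [-0.1, -1.1, 5.3]
width: 0.0094
gripper_force: 30.4
```

Request:
carry_out:
  increments:
    - [[255, 0, -0.015, 0, 0, 0, 0], [255, 0, -0.03, 0, 0, 0, 0], [255, 0, -0.045, 0, 0, 0, 0], [255, 0, -0.06, 0, 0, 0, 0], [255, 0, -0.075, 0, 0, 0, 0], [255, 0, -0.085, 0, 0, 0, 0], [255, 0, -0.088, 0, 0, 0, 0], [255, 0, -0.088, 0, 0, 0, 0]]

```text
time_s: 4.1
position: [0.3759, 0.2625, 0.0769]
tool_rot: [0.781, 0.624, 0.004, 0.004]
force: [15.0, -4.2, -0.7]
width: 0.0092
gripper_force: 30.8
```

```bash
python3 - <<'E'
from h import *
o=robot.get_obs();print(o['position'],RM.T@(o['position'][:2]-O),o['force'],o['width'])
E
```

```text
[0.37585591 0.26248137 0.07686949] [-0.229075   0.0005228] [15.02723642 -4.24239164 -0.74559656] 0.009209109658383651
```

Request:
carry_out:
  increments:
    - [[160, 0, 0, 0, 0, 0, 0], [160, 0, 0, 0, 0, 0, 0], [160, 0, 0, -0.03, 0, 0, 0], [140, 0, 0, -0.07, 0, 0, 0], [0, 0, 0, -0.11, 0, 0, 0], [0, 0, 0, -0.15, 0, 0, 0], [0, 0, 0, -0.19, 0, 0, 0], [0, 0, 0, -0.2, 0, 0, 0]]

```text
time_s: 4.77
position: [0.3725, 0.2639, 0.2824]
tool_rot: [0.781, 0.625, 0.005, 0.0]
force: [0.9, -0.3, 1.7]
width: 0.0842
gripper_force: 0.0
```

```bash
python3 - <<'E'
from h import *
print(togo([.36,0.0,.28]))
E
```

```text
[array([-0.2603,  0.0456,  0.0009])]
```

Request:
carry_out:
  increments:
    - [[0, -0.04, 0.007, 0, 0, 0, 0], [0, -0.08, 0.014, 0, 0, 0, 0], [0, -0.12, 0.021, 0, 0, 0, 0], [0, -0.16, 0.028, 0, 0, 0, 0], [0, -0.2, 0.035, 0, 0, 0, 0], [0, -0.24, 0.042, 0, 0, 0, 0], [0, -0.26, 0.046, 0, 0, 0, 0], [0, -0.26, 0.046, 0, 0, 0, 0]]

```text
time_s: 5.43
position: [0.3591, -0.0037, 0.2746]
tool_rot: [0.783, 0.623, -0.001, 0.0]
force: [-1.1, 0.0, 0.3]
width: 0.0855
gripper_force: 0.0
```

```bash
python3 - <<'E'
from h import *
a=cap('top','t2.png')['pixels'][180:300,100:260];b=cap('side','s2.png')['pixels'][200:380,230:400]
im=np.hstack([cv2.resize(a,(480,360),interpolation=2),cv2.resize(b,(320,360),interpolation=2)])
cv2.imwrite('pics/c5.png',im[:,:,::-1])
E
```

```text
(no output)
```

View pics/c5.png

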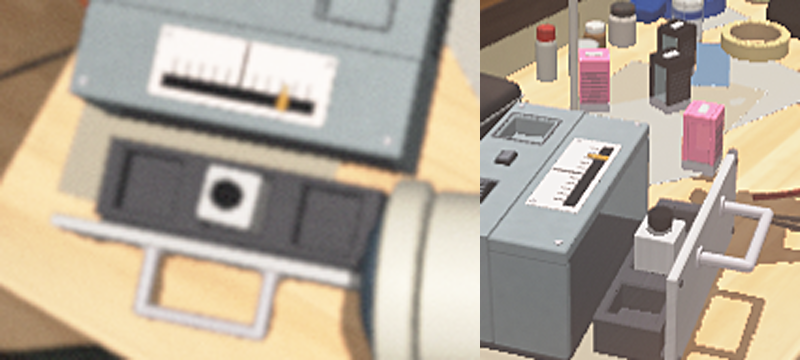

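The drawer is out. In the left half the block's knob is at (228,194), with the left well at about (150,182) and the right at about (330,217). The side half shows nothing disturbed.

```bash
python3 - <<'E'
from h import *
c=robot.capture('top');p=c['pixels'].astype(int)
u0,v0,u1,v1=163,232,190,262
w=cv2.resize(p[v0:v1,u0:u1].astype(np.uint8),None,fx=6,fy=6,interpolation=2)
br=(w.min(2)>150).astype(np.uint8)
cs,_=cv2.findContours(br,cv2.RETR_EXTERNAL,1);q=max(cs,key=cv2.contourArea)
(x,y),s,a=cv2.minAreaRect(q);X=lambda x,y,z:onz(c,u0+(x+.5)/6-.5,v0+(y+.5)/6-.5,z)
b=X(x,y,.078);print('block top',s,a,b,RM.T@(b[:2]-O))
m=np.zeros_like(br);cv2.drawContours(m,[q],-1,1,-1);m=(m&(1-br));M=cv2.moments(m,True)
b=X(M['m10']/M['m00'],M['m01']/M['m00'],.088);print('knob',M['m00'],b,RM.T@(b[:2]-O))
for n,(x,y) in dict(left=(150,182),right=(330,217)).items():
    b=onz(c,100+x/3,180+y/3,.046);print(n,b,RM.T@(b[:2]-O))
E
```

```text
block top (113.01835632324219, 113.8640365600586) 14.87568187713623 [0.46834112 0.23994648 0.078     ] [-0.1339013  -0.00129436]
knob 3241.0 [0.46845829 0.24014188 0.088     ] [-0.13382957 -0.0010781 ]
left [0.48344951 0.30656235 0.046     ] [-0.13368857  0.06701298]
right [0.45351597 0.16899985 0.046     ] [-0.13289289 -0.07376636]
```

```bash
cat >> h.py <<'E'
O=O+RM@np.array([0,-.001])
E
python3 - <<'E'
from h import *
print(robot.get_obs()['joint_positions'],loc(-.134,0,.2),togo(loc(-.134,0,.18),YAW+np.pi/2),togo(loc(-.134,0,.18),YAW-np.pi/2))
E
```

```text
[-9.61107663e-02 -5.39982168e-01  1.69281462e+00  8.42281016e-04
  1.98957699e+00  1.26258683e-01] [0.46830901 0.24025528 0.2       ] [array([0.2585, 0.0532, 0.0949]), array([-0.1,  0. , 89.9])] [array([0.2585, 0.0532, 0.0949]), array([-0.1,  0. , 89.9])]
```

Request:
carry_out:
  increments:
    - [[0, 0.04, 0.01, 0.01, 0, 0, 7], [0, 0.08, 0.02, 0.02, 0, 0, 14], [0, 0.12, 0.03, 0.03, 0, 0, 21], [0, 0.16, 0.035, 0.05, 0, 0, 28], [0, 0.19, 0.04, 0.06, 0, 0, 35], [0, 0.22, 0.045, 0.075, 0, 0, 42], [0, 0.25, 0.05, 0.09, 0, 0, 49], [0, 0.258, 0.053, 0.095, 0, 0, 56]]

```text
time_s: 6.25
position: [0.4666, 0.245, 0.1763]
tool_rot: [0.977, 0.214, -0.002, -0.001]
force: [-0.2, 0.3, -0.9]
width: 0.0853
gripper_force: 0.0
```

Request:
carry_out:
  increments:
    - [[0, 0, 0, 0, 0, 0, 7], [0, 0, 0, 0, 0, 0, 14], [0, 0, 0, 0, 0, 0, 21], [0, 0, 0, 0, 0, 0, 28], [0, 0, 0, 0, 0, 0, 34], [0, 0, 0, 0, 0, 0, 34], [0, 0, 0, 0, 0, 0, 34]]

```text
time_s: 6.83
position: [0.4673, 0.2408, 0.1798]
tool_rot: [0.997, -0.078, -0.0, 0.0]
force: [-0.3, 0.0, 0.3]
width: 0.0855
gripper_force: 0.0
```

```bash
python3 - <<'E'
from h import *
print(robot.get_obs()['position'],togo(loc(-.134,0,.09),YAW+np.pi/2))
c=cap('side','s3.png');print(proj(c,robot.get_obs()['position']),proj(c,loc(-.134,0,.094)))
E
```

```text
[0.46730213 0.24084611 0.17979916] [array([0.0012, 0.0004, 0.0898]), array([0. , 0. , 3.6])]
[326.67067711 261.74622512] [325.09670495 305.12407433]
```

Descend to z≈0.09 first, to check the tips against the block.

Request:
carry_out:
  increments:
    - [[0, 0.001, 0, 0.03, 0, 0, 3.6], [0, 0.001, 0, 0.06, 0, 0, 3.6], [0, 0.001, 0, 0.085, 0, 0, 3.6], [0, 0.001, 0, 0.09, 0, 0, 3.6], [0, 0.001, 0, 0.09, 0, 0, 3.6], [0, 0.001, 0, 0.09, 0, 0, 3.6]]

```text
time_s: 7.38
position: [0.4693, 0.2396, 0.0913]
tool_rot: [0.994, -0.112, 0.0, -0.0]
force: [-0.4, -0.3, 1.1]
width: 0.0853
gripper_force: 0.0
```

```bash
python3 - <<'E'
from h import *
c=cap('side');o=robot.get_obs();a=c['pixels'][260:360,270:380]
for z in(0,.007,-.007,-.025):
    for s in(-.05,.05): print(z,s,(proj(c,o['position']+np.r_[RM@[0,s],z])-[270,260])*5)
cv2.imwrite('pics/c6.png',cv2.resize(a,(550,500),interpolation=2)[:,:,::-1])
E
```

```text
0 -0.05 [309.11020106 163.69603246]
0 0.05 [229.6621132  299.69037631]
0.007 -0.05 [309.6117807  147.08711005]
0.007 0.05 [229.97338557 282.04160228]
-0.007 -0.05 [308.61098724 180.21392387]
-0.007 0.05 [229.35294958 317.23072803]
-0.025 -0.05 [307.33811171 222.27335362]
-0.025 0.05 [228.56754677 361.84069759]
```

View pics/c6.png

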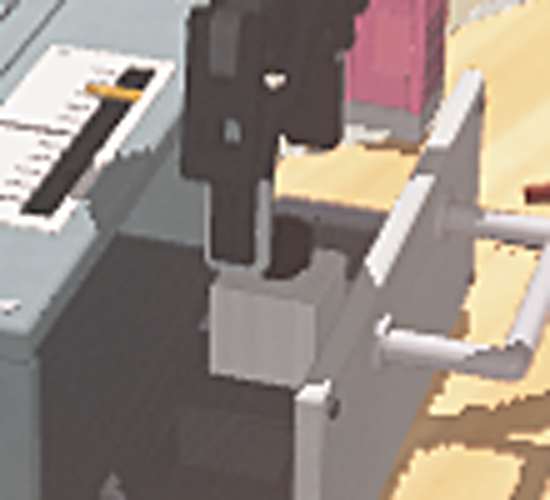

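Request:
carry_out:
  increments:
    - [[0, 0, 0, 0.02, 0, 0, 0], [0, 0, 0, 0.036, 0, 0, 0], [0, 0, 0, 0.036, 0, 0, 0], [255, 0, 0, 0.036, 0, 0, 0], [255, 0, 0, 0.036, 0, 0, 0], [255, 0, 0, 0.036, 0, 0, 0], [255, 0, 0, 0.036, 0, 0, 0]]
  squeeze: 40

```text
time_s: 8.02
position: [0.4699, 0.2397, 0.0561]
tool_rot: [0.994, -0.112, 0.001, -0.001]
force: [-4.0, 0.9, 20.5]
width: 0.0393
gripper_force: 40.4
```

```bash
python3 - <<'E'
from h import *
o=robot.get_obs();print(o['position'],RM.T@(o['position'][:2]-O),o['force'],o['width'],togo(o['position']+[0,0,.15],YAW+np.pi/2),togo(loc(.031,-.07,.055),YAW+np.pi/2))
E
```

```text
[0.46991928 0.23972673 0.05607917] [-0.13231322 -0.00016455] [-3.96604671  0.94104969 20.4646266 ] 0.03927648717233525 [array([ 0.0003, -0.0003, -0.15  ]), array([-0.1, -0.1, -0.3])] [array([0.1637, 0.069 , 0.0013]), array([-0.1, -0.1, -0.3])]
```

Request:
carry_out:
  increments:
    - [[255, 0, 0, -0.03, 0, 0, 0], [255, 0, 0, -0.06, 0, 0, 0], [255, 0, 0, -0.09, 0, 0, 0], [255, 0, 0, -0.12, 0, 0, 0], [255, 0, 0, -0.14, 0, 0, 0], [255, 0, 0, -0.14, 0, 0, 0], [255, 0, 0, -0.14, 0, 0, 0]]

```text
time_s: 8.6
position: [0.4696, 0.2395, 0.1956]
tool_rot: [0.994, -0.112, 0.001, -0.001]
force: [-0.9, 0.4, -2.5]
width: 0.0396
gripper_force: 42.2
```

```bash
python3 - <<'E'
from h import *
o=robot.get_obs();print(o['position'],o['force'],o['width'],togo(loc(.031+.0015,-.07,.195),YAW+np.pi/2))
E
```

```text
[0.46962928 0.23949002 0.19560262] [-0.88877648  0.37033078 -2.52200264] 0.039643911674511284 [array([0.1654, 0.0687, 0.0009]), array([-0.1, -0.1, -0.3])]
```

Request:
carry_out:
  increments:
    - [[255, 0.04, 0.017, 0, 0, 0, 0], [255, 0.075, 0.032, 0, 0, 0, 0], [255, 0.11, 0.046, 0, 0, 0, 0], [255, 0.145, 0.06, 0, 0, 0, 0], [255, 0.165, 0.069, 0, 0, 0, 0], [255, 0.165, 0.069, 0, 0, 0, 0], [255, 0.165, 0.069, 0, 0, 0, 0]]

```text
time_s: 9.18
position: [0.6141, 0.1341, 0.1907]
tool_rot: [0.994, -0.113, -0.003, 0.001]
force: [-1.1, 1.0, -2.4]
width: 0.0393
gripper_force: 42.1
```

Request:
carry_out:
  increments:
    - [[255, 0, 0, 0.02, 0, 0, 0], [255, 0, 0, 0.035, 0, 0, 0], [255, 0, 0, 0.038, 0, 0, 0], [255, 0, 0, 0.038, 0, 0, 0]]

```text
time_s: 9.52
position: [0.6126, 0.136, 0.1537]
tool_rot: [0.994, -0.112, -0.002, 0.0]
force: [0.9, 0.1, -2.6]
width: 0.0391
gripper_force: 42.1
```

```bash
python3 - <<'E'
from h import *
o=robot.get_obs();print(o['position'],o['force'],RM.T@(o['position'][:2]-O))
c=cap('side');a=c['pixels'][180:300,200:330]
pr=lambda x,y,z:((proj(c,loc(x,y,z))-[200,180])*5).round()
for s in((1,1),(-1,1),(-1,-1)): print('well',pr(.031+s[0]*.0225,-.07+s[1]*.0225,.118),'block',pr(.031+s[0]*.02,-.07+s[1]*.02,o['position'][2]-.034))
cv2.imwrite('pics/c7.png',cv2.resize(a,(650,600),interpolation=2)[:,:,::-1])
E
```

```text
[0.6126174  0.1359541  0.15374278] [ 0.88551009  0.09210366 -2.63100959] [ 0.02958557 -0.07030937]
well [191. 432.] block [200. 426.]
well [301. 449.] block [297. 441.]
well [344. 400.] block [336. 398.]
```

View pics/c7.png

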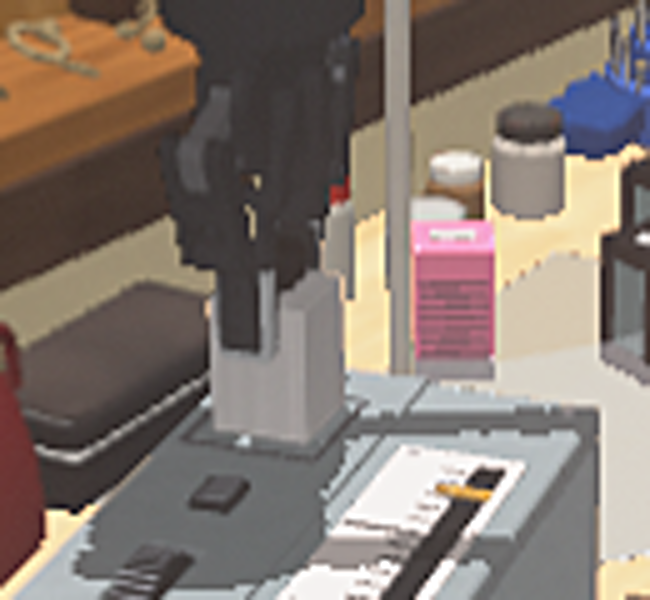

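Request:
carry_out:
  increments:
    - [[255, 0.001, 0, 0.006, 0, 0, 0], [255, 0.001, 0, 0.012, 0, 0, 0], [255, 0.001, 0, 0.017, 0, 0, 0], [255, 0.001, 0, 0.02, 0, 0, 0], [255, 0.001, 0, 0.02, 0, 0, 0], [255, 0.001, 0, 0.02, 0, 0, 0]]

```text
time_s: 10.07
position: [0.6153, 0.1349, 0.1359]
tool_rot: [0.994, -0.112, -0.0, 0.0]
force: [0.5, -0.0, -2.8]
width: 0.0391
gripper_force: 42.2
```

Request:
carry_out:
  increments:
    - [[255, 0, 0, 0.002, 0, 0, 0], [255, 0, 0, 0.003, 0, 0, 0], [255, 0, 0, 0.003, 0, 0, 0]]

```text
time_s: 10.32
position: [0.6158, 0.135, 0.1343]
tool_rot: [0.994, -0.112, 0.001, -0.0]
force: [-1.4, -0.0, 2.6]
width: 0.0394
gripper_force: 42.5
```

Request:
carry_out:
  increments:
    - [[60, 0, 0, 0, 0, 0, 0], [60, 0, 0, 0, 0, 0, 0], [60, 0, 0, 0, 0, 0, 0], [60, 0, 0, -0.03, 0, 0, 0], [60, 0, 0, -0.07, 0, 0, 0], [60, 0, 0, -0.11, 0, 0, 0], [0, 0, 0, -0.14, 0, 0, 0], [0, 0, 0, -0.14, 0, 0, 0]]

```text
time_s: 10.98
position: [0.6169, 0.1352, 0.2827]
tool_rot: [0.994, -0.112, 0.006, -0.002]
force: [0.6, 0.4, 1.5]
width: 0.0851
gripper_force: 0.0
```

```bash
python3 - <<'E'
from h import *
print(robot.get_obs()['position'],togo([.4,.09,.27]),togo([.38,-.15,.24],np.radians(132.2)),togo([.48,-.177,.18],np.radians(132.2)))
E
```

```text
[0.61690438 0.13516823 0.28267462] [array([-0.2015,  0.0925,  0.0097])] [array([-0.1678,  0.3311,  0.0389]), array([  0.1,  -0.8, -55.1])] [array([-0.065 ,  0.3354,  0.1002]), array([  0.1,  -0.8, -55.1])]
```

Request:
carry_out:
  increments:
    - [[0, -0.036, 0.016, 0, 0, 0, -7], [0, -0.072, 0.032, 0, 0, 0, -14], [0, -0.108, 0.048, 0, 0, 0, -21], [0, -0.144, 0.064, 0, 0, 0, -28], [0, -0.18, 0.08, 0.005, 0, 0, -35], [0, -0.2, 0.093, 0.01, 0, 0, -42], [0, -0.198, 0.13, 0.015, 0, 0, -49], [0, -0.19, 0.17, 0.02, 0, 0, -55]]

```text
time_s: 11.65
position: [0.3918, 0.0239, 0.2551]
tool_rot: [0.936, 0.353, 0.001, 0.0]
force: [1.1, -0.5, 0.3]
width: 0.0852
gripper_force: 0.0
```

```bash
python3 - <<'E'
from h import *
print(robot.get_obs()['position'],togo([.4,-.15,.22],np.radians(132.2)),togo([.48,-.177,.18],np.radians(132.2)))
E
```

```text
[0.39180256 0.02389521 0.2550797 ] [array([-0.1088,  0.1359,  0.0351]), array([ 0.1, -0.1, -0.9])] [array([-0.0666,  0.209 ,  0.0753]), array([ 0.1, -0.1, -0.9])]
```

```bash
cat >> h.py <<'E'
def plates(c,x0=.38,x1=.6,y0=-.45,y1=-.08):
    "pale plates enclosed by black frame, top camera"
    img=cv2.resize(c['pixels'],None,fx=6,fy=6,interpolation=2);r=[]
    k=(img.min(2)>120).astype(np.uint8);cs,_=cv2.findContours(k,cv2.RETR_LIST,1)
    for q in cs:
        a=cv2.contourArea(q)
        if 1400<a<3500:
            M=cv2.moments(q);x,y=M['m10']/M['m00'],M['m01']/M['m00'];th=.5*np.arctan2(2*M['mu11'],M['mu20']-M['mu02'])
            X=lambda x,y:onz(c,(x+.5)/6-.5,(y+.5)/6-.5,.072)
            p=X(x,y);d=X(x+10*np.cos(th),y+10*np.sin(th))-p
            m=np.zeros(k.shape,np.uint8);cv2.drawContours(m,[q],-1,1,14);m[k>0]=0
            dark=np.median(img[m>0]) if m.any() else 255
            if x0<p[0]<x1 and y0<p[1]<y1 and dark<90: r.append((p.round(4),round(np.degrees(np.arctan2(d[1],d[0]))%180,1),a,dark))
    return r
E
python3 - <<'E'
from h import *
for r in plates(cap('top','t3.png')):print(r)
E
```

```text
(array([ 0.477 , -0.2777,  0.072 ]), np.float64(57.9), 2352.0, np.float64(84.0))
(array([ 0.4802, -0.1774,  0.072 ]), np.float64(42.3), 2325.5, np.float64(84.0))
```

Request:
carry_out:
  increments:
    - [[0, -0.015, 0.035, 0.01, 0, 0, -0.9], [0, -0.03, 0.07, 0.015, 0, 0, -0.9], [0, -0.04, 0.105, 0.02, 0, 0, -0.9], [0, -0.05, 0.14, 0.03, 0, 0, -0.9], [0, -0.06, 0.175, 0.05, 0, 0, -0.9], [0, -0.0665, 0.209, 0.075, 0, 0, -0.9], [0, -0.0665, 0.209, 0.075, 0, 0, -0.9], [0, -0.0665, 0.209, 0.075, 0, 0, -0.9]]

```text
time_s: 12.37
position: [0.4786, -0.1789, 0.1764]
tool_rot: [0.935, 0.354, -0.002, -0.002]
force: [-0.3, 0.4, 0.2]
width: 0.0855
gripper_force: 0.0
```

```bash
python3 - <<'E'
from h import *
print(robot.get_obs()['position'],togo([.48,-.177,.046],np.radians(132.2)))
E
```

```text
[ 0.47862505 -0.17889742  0.17640375] [array([0.0026, 0.0002, 0.1304]), array([-0.3,  0.1, -0.7])]
```

Request:
carry_out:
  increments:
    - [[0, 0.002, 0, 0.04, 0, 0, -0.5], [0, 0.002, 0, 0.08, 0, 0, -0.5], [0, 0.002, 0, 0.115, 0, 0, -0.5], [0, 0.002, 0, 0.13, 0, 0, -0.5], [0, 0.002, 0, 0.13, 0, 0, -0.5], [255, 0.002, 0, 0.13, 0, 0, -0.5], [255, 0.002, 0, 0.13, 0, 0, -0.5], [255, 0.002, 0, 0.13, 0, 0, -0.5]]

```text
time_s: 13.03
position: [0.4825, -0.1771, 0.053]
tool_rot: [0.933, 0.36, 0.002, 0.002]
force: [0.1, 0.4, -0.5]
width: 0.0515
gripper_force: 0.0
```

Request:
carry_out:
  increments:
    - [[255, 0, 0, 0, 0, 0, 0], [255, 0, 0, 0, 0, 0, 0]]

```text
time_s: 13.2
position: [0.4822, -0.1769, 0.0525]
tool_rot: [0.933, 0.36, 0.002, 0.001]
force: [-1.1, 1.6, 6.5]
width: 0.0395
gripper_force: 39.9
```

```bash
python3 - <<'E'
from h import *
o=robot.get_obs();print(o['position'],o['force'],o['width'],o['gripper_force'])
E
```

```text
[ 0.48220152 -0.17692131  0.05249156] [-1.11980596  1.55588605  6.52291606] 0.03950013481268889 39.936044812202454
```

Request:
carry_out:
  increments:
    - [[255, 0, 0, -0.03, 0, 0, 0], [255, 0, 0, -0.07, 0, 0, 0], [255, 0, 0, -0.11, 0, 0, 0], [255, 0, 0, -0.15, 0, 0, 0], [255, 0, 0, -0.18, 0, 0, 0], [255, 0, 0, -0.18, 0, 0, 0]]

```text
time_s: 13.7
position: [0.4829, -0.1777, 0.239]
tool_rot: [0.933, 0.36, 0.005, 0.005]
force: [0.4, 0.1, -0.8]
width: 0.0394
gripper_force: 41.9
```

```bash
python3 - <<'E'
from h import *
o=robot.get_obs();print(o['position'],o['width'],o['force'],togo([.39,-.05,.24],np.radians(77.4)),togo(loc(-.134,-.07,.22),np.radians(77.4)))
E
```

```text
[ 0.48289806 -0.17770324  0.23904368] 0.0394310232582994 [ 0.38186296  0.13755697 -0.82077805] [array([ 0.0169, -0.157 , -0.0028]), array([ 0.5, -0.6, 54.8])] [array([ 0.2126, -0.2793,  0.0167]), array([ 0.5, -0.6, 54.8])]
```

Request:
carry_out:
  increments:
    - [[255, 0.004, -0.039, 0, 0, 0, 7], [255, 0.008, -0.078, 0, 0, 0, 14], [255, 0.012, -0.117, 0, 0, 0, 21], [255, 0.017, -0.157, 0, 0, 0, 28], [255, 0.048, -0.177, 0, 0, 0, 35], [255, 0.08, -0.197, 0, 0, 0, 42], [255, 0.112, -0.217, 0, 0, 0, 49], [255, 0.145, -0.237, 0.005, 0.3, -0.3, 54.8]]

```text
time_s: 14.37
position: [0.4246, 0.0809, 0.2272]
tool_rot: [0.996, -0.084, -0.001, -0.001]
force: [1.6, -0.3, -2.6]
width: 0.0391
gripper_force: 40.7
```

```bash
python3 - <<'E'
from h import *
o=robot.get_obs();print(o['position'],o['width'],togo(loc(-.134,-.07,.2),np.radians(77.4)))
E
```

```text
[0.42457748 0.08091897 0.22715362] 0.03905659845041547 [array([ 0.0128, -0.0945,  0.0273]), array([-0.1,  0.1,  2.9])]
```

Request:
carry_out:
  increments:
    - [[255, 0.005, -0.035, 0, 0, 0, 2.9], [255, 0.009, -0.07, 0.01, 0, 0, 2.9], [255, 0.013, -0.0945, 0.025, 0, 0, 2.9], [255, 0.013, -0.0945, 0.027, 0, 0, 2.9], [255, 0.013, -0.0945, 0.027, 0, 0, 2.9], [255, 0.013, -0.0945, 0.027, 0, 0, 2.9]]

```text
time_s: 14.87
position: [0.4524, 0.1703, 0.1992]
tool_rot: [0.994, -0.107, -0.003, -0.0]
force: [0.4, 1.0, -2.3]
width: 0.0392
gripper_force: 41.2
```

```bash
python3 - <<'E'
from h import *
o=robot.get_obs();print(o['position'],o['width'],togo(loc(-.134,-.07,.105),np.radians(77.4)))
E
```

```text
[0.45242915 0.17027684 0.19915187] 0.039171740083243506 [array([ 0.0007, -0.0017,  0.0942]), array([-0. ,  0.3,  0.3])]
```

Request:
carry_out:
  increments:
    - [[255, 0.0024, -0.0015, 0.03, 0, 0, 0.3], [255, 0.0024, -0.0015, 0.06, 0, 0, 0.3], [255, 0.0024, -0.0015, 0.085, 0, 0, 0.3], [255, 0.0024, -0.0015, 0.094, 0, 0, 0.3], [255, 0.0024, -0.0015, 0.094, 0, 0, 0.3]]

```text
time_s: 15.28
position: [0.4538, 0.1704, 0.1035]
tool_rot: [0.994, -0.11, -0.004, -0.0]
force: [0.9, -0.6, -1.9]
width: 0.0391
gripper_force: 41.1
```

```bash
python3 - <<'E'
from h import *
o=robot.get_obs();print(o['position'],RM.T@(o['position'][:2]-O),o['force'],togo(loc(-.1323,-.07,.076),np.radians(77.4)))
E
```

```text
[0.45380372 0.17040973 0.10346804] [-0.13291962 -0.07132767] [ 0.91048434 -0.64516786 -1.93269212] [array([ 0.0008, -0.0013,  0.0275]), array([ 0. ,  0.5, -0.1])]
```

Request:
carry_out:
  increments:
    - [[255, 0.0005, -0.001, 0.007, 0, 0.5, 0], [255, 0.0005, -0.001, 0.014, 0, 0.5, 0], [255, 0.0005, -0.001, 0.02, 0, 0.5, 0], [255, 0.0005, -0.001, 0.026, 0, 0.5, 0], [255, 0.0005, -0.001, 0.026, 0, 0.5, 0], [255, 0.0005, -0.001, 0.026, 0, 0.5, 0]]

```text
time_s: 15.78
position: [0.4555, 0.1727, 0.0793]
tool_rot: [0.994, -0.109, 0.002, -0.0]
force: [-0.8, 0.2, -2.7]
width: 0.0392
gripper_force: 41.5
```

Request:
carry_out:
  increments:
    - [[255, 0, 0, 0.003, 0, 0, 0], [255, 0, 0, 0.005, 0, 0, 0], [255, 0, 0, 0.005, 0, 0, 0], [255, 0, 0, 0.005, 0, 0, 0]]

```text
time_s: 16.12
position: [0.4558, 0.1728, 0.0748]
tool_rot: [0.994, -0.109, 0.002, -0.001]
force: [-0.8, 0.2, -0.3]
width: 0.039
gripper_force: 41.6
```

Request:
carry_out:
  increments:
    - [[60, 0, 0, 0.001, 0, 0, 0], [60, 0, 0, 0.001, 0, 0, 0], [60, 0, 0, 0.001, 0, 0, 0], [60, 0, 0, -0.03, 0, 0, 0], [60, 0, 0, -0.07, 0, 0, 0], [60, 0, 0, -0.11, 0, 0, 0], [0, 0, 0, -0.15, 0, 0, 0], [0, 0, 0, -0.15, 0, 0, 0]]

```text
time_s: 16.78
position: [0.4573, 0.1733, 0.2346]
tool_rot: [0.994, -0.109, 0.009, -0.003]
force: [1.4, -0.2, 1.8]
width: 0.0849
gripper_force: 0.0
```

```bash
python3 - <<'E'
from h import *
o=robot.get_obs();print(o['position'],togo([.38,-.04,.23],np.radians(147.5)))
E
```

```text
[0.45729912 0.17334614 0.23456975] [array([-0.0291,  0.2251,  0.0021]), array([  0.2,  -1.2, -70.1])]
```

Request:
carry_out:
  increments:
    - [[0, -0.01, 0.03, 0, 0, 0, -7], [0, -0.02, 0.06, 0, 0, 0, -14], [0, -0.03, 0.09, 0, 0, 0, -21], [0, -0.03, 0.12, 0, 0, 0, -28], [0, -0.03, 0.15, 0, 0, 0, -35], [0, -0.03, 0.18, 0, 0, 0, -42], [0, -0.03, 0.21, 0, 0, 0, -49], [0, -0.029, 0.225, 0, 0, 0, -56]]

```text
time_s: 17.45
position: [0.377, -0.0426, 0.2243]
tool_rot: [0.935, 0.354, 0.002, 0.001]
force: [0.1, 0.1, 0.7]
width: 0.0854
gripper_force: 0.0
```

```bash
python3 - <<'E'
from h import *
c=cap('top','t4.png')
for r in plates(c):print(r)
print(plates(c,.4,.55,.1,.35))
print(robot.get_obs()['position'],togo([.477,-.2777,.18],np.radians(147.6)))
E
```

```text
(array([ 0.477 , -0.2777,  0.072 ]), np.float64(57.9), 2361.0, np.float64(84.0))
[(array([0.4566, 0.1782, 0.072 ]), np.float64(167.2), 2333.0, np.float64(82.0))]
[ 0.37680653 -0.04463205  0.22420647] [array([-0.082 ,  0.2399,  0.0452]), array([  0.3,  -0.1, -15.5])]
```

Request:
carry_out:
  increments:
    - [[0, -0.013, 0.035, 0, 0, 0, -7], [0, -0.026, 0.07, 0, 0, 0, -15.3], [0, -0.039, 0.105, 0, 0, 0, -15.3], [0, -0.05, 0.14, 0, 0, 0, -15.3], [0, -0.062, 0.175, 0.01, 0, 0, -15.3], [0, -0.075, 0.21, 0.03, 0, 0, -15.3], [0, -0.082, 0.24, 0.045, 0, 0, -15.3], [0, -0.082, 0.24, 0.045, 0, 0, -15.3]]

```text
time_s: 18.17
position: [0.4743, -0.2786, 0.1726]
tool_rot: [0.882, 0.472, -0.0, -0.002]
force: [0.1, 0.3, -1.3]
width: 0.0854
gripper_force: 0.0
```

```bash
python3 - <<'E'
from h import *
print(robot.get_obs()['position'],togo([.477,-.2777,.046],np.radians(147.5)))
E
```

```text
[ 0.47426705 -0.27855002  0.17261393] [array([0.002 , 0.0024, 0.1266]), array([-0.3, -0.1, -1.2])]
```

Request:
carry_out:
  increments:
    - [[0, 0.002, 0.002, 0.04, 0, 0, -1], [0, 0.002, 0.002, 0.08, 0, 0, -1], [0, 0.002, 0.002, 0.11, 0, 0, -1], [0, 0.002, 0.002, 0.123, 0, 0, -1], [0, 0.002, 0.002, 0.123, 0, 0, -1], [255, 0.002, 0.002, 0.123, 0, 0, -1], [255, 0.002, 0.002, 0.123, 0, 0, -1], [255, 0.002, 0.002, 0.123, 0, 0, -1]]

```text
time_s: 18.83
position: [0.4793, -0.2754, 0.0598]
tool_rot: [0.876, 0.481, 0.003, 0.003]
force: [-0.5, 0.0, 0.4]
width: 0.0515
gripper_force: 0.0
```

Request:
carry_out:
  increments:
    - [[255, 0, 0, 0, 0, 0, 0], [255, 0, 0, 0, 0, 0, 0], [255, 0, 0, 0, 0, 0, 0]]

```text
time_s: 19.08
position: [0.4789, -0.2751, 0.0593]
tool_rot: [0.876, 0.481, 0.003, 0.003]
force: [-1.5, 1.3, 6.4]
width: 0.0389
gripper_force: 40.6
```

Request:
carry_out:
  increments:
    - [[255, 0, 0, -0.03, 0, 0, 0], [255, 0, 0, -0.07, 0, 0, 0], [255, 0, 0, -0.11, 0, 0, 0], [255, 0, 0, -0.15, 0, 0, 0], [255, 0, 0, -0.18, 0, 0, 0], [255, 0, 0, -0.18, 0, 0, 0]]

```text
time_s: 19.58
position: [0.4788, -0.2758, 0.2462]
tool_rot: [0.876, 0.481, 0.005, 0.007]
force: [1.2, 0.1, 0.1]
width: 0.039
gripper_force: 41.8
```

```bash
python3 - <<'E'
from h import *
o=robot.get_obs();print(o['position'],o['width'],o['force'],togo([.37,-.05,.24],np.radians(77.4)))
E
```

```text
[ 0.47878283 -0.27577622  0.24615515] 0.038954075161389504 [1.22396537 0.11125848 0.07506915] [array([ 0.1322, -0.213 ,  0.0027]), array([ 0.8, -0.7, 70.2])]
```

Request:
carry_out:
  increments:
    - [[255, 0.02, -0.033, 0, 0, 0, 7], [255, 0.04, -0.066, 0, 0, 0, 14], [255, 0.06, -0.1, 0, 0, 0, 21], [255, 0.08, -0.133, 0, 0, 0, 28], [255, 0.1, -0.166, 0, 0, 0, 35], [255, 0.12, -0.195, 0, 0, 0, 42], [255, 0.132, -0.213, 0, 0, 0, 49], [255, 0.132, -0.213, 0, 0.4, -0.4, 56]]

```text
time_s: 20.25
position: [0.3666, -0.0458, 0.2367]
tool_rot: [1.0, 0.013, -0.001, -0.002]
force: [0.8, -0.2, -2.5]
width: 0.0393
gripper_force: 42.3
```

```bash
python3 - <<'E'
from h import *
o=robot.get_obs();print(o['position'],o['width'],togo(loc(-.131,.07,.22),np.radians(77.4)))
E
```

```text
[ 0.36657626 -0.04575693  0.23670227] 0.03929098445449275 [array([ 0.129 , -0.3504,  0.0178]), array([-0.2,  0.2, 14.1])]
```

Request:
carry_out:
  increments:
    - [[255, 0.013, -0.038, 0, 0, 0, 7], [255, 0.026, -0.076, 0, 0, 0, 14], [255, 0.04, -0.114, 0, 0, 0, 14], [255, 0.054, -0.152, 0, 0, 0, 14], [255, 0.068, -0.19, 0, 0, 0, 14], [255, 0.082, -0.228, 0, 0, 0, 14], [255, 0.096, -0.266, 0, 0, 0, 14], [255, 0.11, -0.3, 0, 0, 0, 14]]

```text
time_s: 20.92
position: [0.468, 0.2521, 0.236]
tool_rot: [0.994, -0.108, -0.002, -0.001]
force: [0.5, -0.3, -1.6]
width: 0.0388
gripper_force: 42.4
```

```bash
python3 - <<'E'
from h import *
o=robot.get_obs();print(o['position'],o['width'],togo(loc(-.131,.07,.18),np.radians(77.4)))
E
```

```text
[0.4680092  0.2521058  0.23601681] 0.03880530012219727 [array([ 0.0064, -0.0584,  0.0561]), array([-0.1,  0.3,  0.2])]
```

Request:
carry_out:
  increments:
    - [[255, 0.004, -0.035, 0.01, 0, 0, 0.2], [255, 0.006, -0.058, 0.03, 0, 0, 0.2], [255, 0.006, -0.058, 0.06, 0, 0, 0.2], [255, 0.006, -0.058, 0.09, 0, 0, 0.2], [255, 0.006, -0.058, 0.118, 0, 0, 0.2], [255, 0.006, -0.058, 0.118, 0, 0, 0.2], [255, 0.006, -0.058, 0.118, 0, 0, 0.2]]

```text
time_s: 21.5
position: [0.4846, 0.3049, 0.1165]
tool_rot: [0.994, -0.11, -0.004, 0.0]
force: [0.8, -0.4, -1.4]
width: 0.0388
gripper_force: 42.5
```

```bash
python3 - <<'E'
from h import *
o=robot.get_obs();print(o['position'],RM.T@(o['position'][:2]-O),o['force'],togo(loc(-.131,.07,.0835),np.radians(77.4)))
E
```

```text
[0.48462645 0.30488396 0.1164721 ] [-0.13217384  0.06663175] [ 0.77402021 -0.43677671 -1.41270426] [array([ 0.0015, -0.0034,  0.033 ]), array([0.1, 0.5, 0. ])]
```

Request:
carry_out:
  increments:
    - [[255, 0.001, -0.0025, 0.002, 0, 0.4, 0], [255, 0.001, -0.0025, 0.01, 0, 0.4, 0], [255, 0.001, -0.0025, 0.018, 0, 0.4, 0], [255, 0.001, -0.0025, 0.025, 0, 0.4, 0], [255, 0.001, -0.0025, 0.031, 0, 0.4, 0], [255, 0.001, -0.0025, 0.031, 0, 0.4, 0], [255, 0.001, -0.0025, 0.031, 0, 0.4, 0]]

```text
time_s: 22.08
position: [0.49, 0.3096, 0.093]
tool_rot: [0.994, -0.11, 0.005, -0.004]
force: [-0.2, 1.6, 10.2]
width: 0.0388
gripper_force: 50.1
```

```bash
python3 - <<'E'
from h import *
o=robot.get_obs();print(o['position'],RM.T@(o['position'][:2]-O),o['force'],o['torque'],o['gripper_force'],Ro.from_quat(o['tool_rot']).as_matrix().round(3).tolist(),togo(loc(-.131,.07,.0835),np.radians(77.4)))
c=cap('side','s5.png');cv2.imwrite('pics/c8.png',cv2.resize(c['pixels'][230:370,240:400],(640,560),interpolation=2)[:,:,::-1])
E
```

```text
[0.48995531 0.30962039 0.09302552] [-0.12800654  0.07241657] [-0.21248124  1.59286486 10.23666732] [ 0.17061557 -0.44250276  0.09763808] 50.134066343307495 [[0.976, -0.218, 0.012], [-0.218, -0.976, 0.007], [0.01, -0.009, -1.0]] [array([-0.0031,  0.0025,  0.0095]), array([-0.5, -0.6,  0. ])]
```

View pics/c8.png

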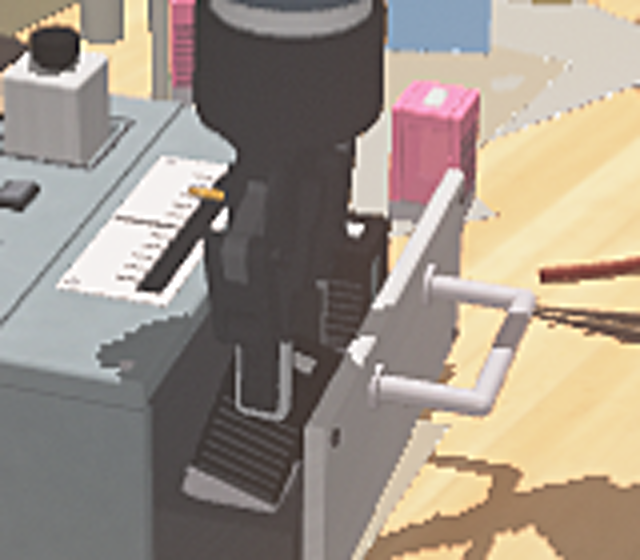

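The side view shows the standard tilted about 20° in the grip: foot at (235,500), top plate at (305,362). It caught the rear rim of the well. The right standard and the parked block look good. I'll lift it, set it upright on free bench and regrasp lower.

Request:
carry_out:
  increments:
    - [[255, 0, 0, -0.02, 0, 0, 0], [255, 0, 0, -0.05, 0, 0, 0], [255, 0, 0, -0.09, 0, 0, 0], [255, 0, 0, -0.13, 0, 0, 0], [255, 0, 0, -0.15, 0, 0, 0], [255, 0, 0, -0.15, 0, 0, 0]]

```text
time_s: 22.63
position: [0.4887, 0.3085, 0.2459]
tool_rot: [0.994, -0.11, 0.006, -0.005]
force: [0.3, 0.6, -1.0]
width: 0.0391
gripper_force: 48.5
```

```bash
python3 - <<'E'
from h import *
o=robot.get_obs();print(o['position'],o['width'],togo([.41,.12,.24],np.radians(77.4)),togo([.51,.02,.15],np.radians(77.4)))
E
```

```text
[0.48871981 0.3085421  0.24585504] 0.03911057103233128 [array([-0.0357,  0.2012,  0.0033]), array([-0.6, -0.7, -0. ])] [array([0.0826, 0.2779, 0.0939]), array([-0.6, -0.7, -0. ])]
```

Request:
carry_out:
  increments:
    - [[255, 0, 0.037, 0, 0, 0, 0], [255, 0, 0.074, 0, 0, 0, 0], [255, 0.01, 0.111, 0, 0, 0, 0], [255, 0.025, 0.148, 0, 0, 0, 0], [255, 0.042, 0.185, 0, 0, 0, 0], [255, 0.059, 0.222, 0, 0, 0, 0], [255, 0.075, 0.259, 0, 0, 0, 0], [255, 0.083, 0.278, 0.01, 0, 0, 0]]

```text
time_s: 23.3
position: [0.5081, 0.0141, 0.2282]
tool_rot: [0.994, -0.111, 0.003, -0.0]
force: [0.8, 0.6, -1.7]
width: 0.0392
gripper_force: 48.5
```

```bash
python3 - <<'E'
from h import *
o=robot.get_obs();print(o['position'],o['width'],togo([.51,.02,.08],np.radians(77.4)))
E
```

```text
[0.50806654 0.01408687 0.22820852] 0.03923281279004628 [array([-0.0002, -0.0061,  0.1482]), array([-0. , -0.3, -0.2])]
```

Request:
carry_out:
  increments:
    - [[255, 0, -0.006, 0.03, 0, 0, 0], [255, 0, -0.006, 0.07, 0, 0, 0], [255, 0, -0.006, 0.11, 0, 0, 0], [255, 0, -0.006, 0.14, 0, 0, 0], [255, 0, -0.006, 0.148, 0, 0, 0], [255, 0, -0.006, 0.148, 0, 0, 0]]

```text
time_s: 23.8
position: [0.5067, 0.0243, 0.0754]
tool_rot: [0.994, -0.11, -0.002, -0.001]
force: [0.1, 0.4, -1.6]
width: 0.0389
gripper_force: 48.4
```

Request:
carry_out:
  increments:
    - [[255, 0, 0, 0.005, 0, 0, 0], [255, 0, 0, 0.01, 0, 0, 0], [255, 0, 0, 0.013, 0, 0, 0], [255, 0, 0, 0.013, 0, 0, 0]]

```text
time_s: 24.13
position: [0.5096, 0.0243, 0.0671]
tool_rot: [0.994, -0.11, 0.002, -0.001]
force: [0.7, -0.2, -1.6]
width: 0.0389
gripper_force: 48.4
```

Request:
carry_out:
  increments:
    - [[255, 0, 0, 0.003, 0, 0, 0], [255, 0, 0, 0.006, 0, 0, 0], [255, 0, 0, 0.006, 0, 0, 0]]

```text
time_s: 24.38
position: [0.5088, 0.0243, 0.0598]
tool_rot: [0.994, -0.11, 0.001, -0.001]
force: [-0.7, -0.3, -2.2]
width: 0.039
gripper_force: 48.4
```

Request:
carry_out:
  increments:
    - [[255, 0, 0, 0.004, 0, 0, 0], [255, 0, 0, 0.007, 0, 0, 0], [255, 0, 0, 0.007, 0, 0, 0]]

```text
time_s: 24.63
position: [0.5114, 0.0239, 0.0586]
tool_rot: [0.994, -0.11, 0.005, -0.001]
force: [-4.4, -0.8, 18.2]
width: 0.0384
gripper_force: 51.5
```

Request:
carry_out:
  increments:
    - [[110, 0, 0, 0, 0, 0, 0], [110, 0, 0, 0, 0, 0, 0], [60, 0, 0, 0, 0, 0, 0], [60, 0, 0, -0.04, 0, 0, 0], [60, 0, 0, -0.08, 0, 0, 0], [60, 0, 0, -0.12, 0, 0, 0], [60, 0, 0, -0.16, 0, 0, 0], [60, 0, 0, -0.16, 0, 0, 0]]

```text
time_s: 25.3
position: [0.5112, 0.0241, 0.2228]
tool_rot: [0.994, -0.11, 0.008, -0.001]
force: [0.6, -0.2, 1.3]
width: 0.0648
gripper_force: 0.0
```

```bash
python3 - <<'E'
from h import *
o=robot.get_obs();print(o['position'],o['width'],togo([.36,.0,.22]))
c=cap('top','t5.png');cv2.imwrite('pics/x.png',c['pixels'][:,:,::-1])
for r in plates(c,.4,.6,-.1,.1):print(r)
E
```

```text
[0.51118997 0.0240793  0.22275072] 0.06482681080968407 [array([-0.1423,  0.0565,  0.0003])]
```

Request:
carry_out:
  increments:
    - [[0, -0.035, 0.02, 0, 0, 0, 0], [0, -0.07, 0.045, 0, 0, 0, 0], [0, -0.1, 0.07, 0, 0, 0, 0], [0, -0.125, 0.1, 0, 0, 0, 0], [0, -0.125, 0.13, 0, 0, 0, 0], [0, -0.125, 0.13, 0, 0, 0, 0]]

```text
time_s: 25.85
position: [0.3564, -0.0788, 0.2115]
tool_rot: [0.994, -0.112, 0.001, 0.0]
force: [0.2, 0.4, -0.3]
width: 0.0853
gripper_force: 0.0
```

```bash
python3 - <<'E'
from h import *
o=robot.get_obs();print(o['position'])
c=cap('top','t6.png')
for r in plates(c,.4,.6,-.1,.3):print(r)
cv2.imwrite('pics/c9.png',cv2.resize(c['pixels'][150:300,120:320],(800,600),interpolation=2)[:,:,::-1])
E
```

```text
[ 0.35639316 -0.07879578  0.21152787]
(array([0.477 , 0.1737, 0.072 ]), np.float64(167.7), 2328.0, np.float64(82.0))
(array([ 0.5015, -0.0082,  0.072 ]), np.float64(166.3), 2326.0, np.float64(83.0))
```

```bash
python3 - <<'E'
from h import *
c=cap('side','s6.png');im=c['pixels'].astype(int)
for p in([.5015,-.0082,.072],loc(-.113,-.07,.094)):
    q=proj(c,p);u,v=q.round().astype(int);w=im[v-12:v+13,u-12:u+13].min(2);
    n,l,s,ce=cv2.connectedComponentsWithStats((w>150).astype(np.uint8));print(q,[(s[i,4],(ce[i]+[u-12,v-12]).round(1)) for i in range(1,n) if s[i,4]<80],np.median(w))
t=robot.capture('top')
print('A local', RM.T@(onz(t,*proj(t,[.477,.1737,.072]),.094)[:2]-O))
print(RM.T@(onz(t,*proj(t,[.4566,.1782,.072]),.094)[:2]-O))
E
```

```text
[317.02212836 255.50383007] [(np.int32(28), array([317.7, 255.6])), (np.int32(9), array([329., 264.])), (np.int32(1), array([319., 268.]))] 179.0
[324.82041649 285.48227182] [(np.int32(1), array([325., 279.])), (np.int32(35), array([324.9, 286.4]))] 72.0
A local [-0.11286725 -0.06709073]
[-0.13342262 -0.06714829]
```

```bash
python3 - <<'E'
from h import *
print(togo([.5015,-.0082,.18],np.radians(76.3)))
E
```

```text
[array([ 0.1251, -0.0969,  0.0318]), array([-0.1, -0. ,  1. ])]
```

Request:
carry_out:
  increments:
    - [[0, 0.03, -0.022, 0, 0, 0, 1], [0, 0.06, -0.045, 0, 0, 0, 1], [0, 0.09, -0.07, 0.01, 0, 0, 1], [0, 0.12, -0.092, 0.025, 0, 0, 1], [0, 0.125, -0.097, 0.032, 0, 0, 1], [0, 0.125, -0.097, 0.032, 0, 0, 1], [0, 0.125, -0.097, 0.032, 0, 0, 1], [0, 0.125, -0.097, 0.032, 0, 0, 1]]

```text
time_s: 26.67
position: [0.5011, -0.0078, 0.1817]
tool_rot: [0.993, -0.118, 0.001, -0.001]
force: [-0.4, -0.4, 0.1]
width: 0.0855
gripper_force: 0.0
```

```bash
python3 - <<'E'
from h import *
print(robot.get_obs()['position'],togo([.5015,-.0082,.048],np.radians(76.3)))
E
```

```text
[ 0.50112589 -0.00780236  0.18166286] [array([0.0002, 0.0005, 0.1337]), array([-0.1, -0.1,  0.1])]
```

Request:
carry_out:
  increments:
    - [[0, 0, 0, 0.04, 0, 0, 0], [0, 0, 0, 0.08, 0, 0, 0], [0, 0, 0, 0.115, 0, 0, 0], [0, 0, 0, 0.134, 0, 0, 0], [0, 0, 0, 0.134, 0, 0, 0], [0, 0, 0, 0.134, 0, 0, 0], [0, 0, 0, 0.134, 0, 0, 0]]

```text
time_s: 27.25
position: [0.503, -0.0083, 0.0503]
tool_rot: [0.993, -0.119, 0.003, -0.001]
force: [-0.7, 0.7, -0.2]
width: 0.0857
gripper_force: 0.0
```

Request:
carry_out:
  increments:
    - [[255, 0, 0, 0, 0, 0, 0], [255, 0, 0, 0, 0, 0, 0], [255, 0, 0, 0, 0, 0, 0], [255, 0, 0, 0, 0, 0, 0], [255, 0, 0, 0, 0, 0, 0], [255, 0, 0, 0, 0, 0, 0]]
  squeeze: 60

```text
time_s: 27.75
position: [0.5024, -0.0081, 0.0484]
tool_rot: [0.993, -0.118, 0.002, -0.001]
force: [-0.4, -0.2, 5.8]
width: 0.0388
gripper_force: 60.3
```

```bash
python3 - <<'E'
from h import *
o=robot.get_obs();print(o['position'],o['force'],o['width'],o['tool_rot'])
E
```

```text
[ 0.50242814 -0.00812683  0.0483976 ] [-0.40727942 -0.20146167  5.77544587] 0.03877574660748381 [ 9.92961953e-01 -1.18416399e-01  1.92910261e-03 -6.28559619e-04]
```

Request:
carry_out:
  increments:
    - [[255, 0, 0, -0.03, 0, 0, 0], [255, 0, 0, -0.06, 0, 0, 0], [255, 0, 0, -0.1, 0, 0, 0], [255, 0, 0, -0.14, 0, 0, 0], [255, 0, 0, -0.18, 0, 0, 0], [255, 0, 0, -0.18, 0, 0, 0], [255, 0, 0, -0.18, 0, 0, 0], [255, 0, 0, -0.18, 0, 0, 0]]

```text
time_s: 28.42
position: [0.5012, -0.008, 0.2258]
tool_rot: [0.993, -0.118, 0.0, -0.001]
force: [-0.3, -0.4, -3.1]
width: 0.0391
gripper_force: 61.4
```

```bash
python3 - <<'E'
from h import *
o=robot.get_obs();print(o['position'],o['width'],togo(loc(-.1128,.07,.2),np.radians(77.4)))
E
```

```text
[ 0.50115356 -0.008024    0.22582186] 0.039096198238247656 [array([-0.0703, -0.3039,  0.0263]), array([-0.1, -0. , -1. ])]
```

Request:
carry_out:
  increments:
    - [[255, -0.008, -0.033, 0, 0, 0, -1], [255, -0.016, -0.07, 0, 0, 0, -1], [255, -0.025, -0.108, 0, 0, 0, -1], [255, -0.034, -0.146, 0, 0, 0, -1], [255, -0.043, -0.184, 0, 0, 0, -1], [255, -0.052, -0.222, 0, 0, 0, -1], [255, -0.061, -0.26, 0, 0, 0, -1], [255, -0.07, -0.29, 0, 0, 0, -1]]

```text
time_s: 29.08
position: [0.5002, 0.2926, 0.2236]
tool_rot: [0.994, -0.109, -0.001, 0.0]
force: [0.1, -0.0, -2.1]
width: 0.0387
gripper_force: 61.7
```

Request:
carry_out:
  increments:
    - [[255, 0, -0.014, 0, 0, 0, 0], [255, 0, -0.014, 0.02, 0, 0, 0], [255, 0, -0.014, 0.06, 0, 0, 0], [255, 0, -0.014, 0.1, 0, 0, 0], [255, 0, -0.014, 0.12, 0, 0, 0], [255, 0, -0.014, 0.12, 0, 0, 0], [255, 0, -0.014, 0.12, 0, 0, 0], [255, 0, -0.014, 0.12, 0, 0, 0]]

```text
time_s: 29.75
position: [0.5051, 0.3042, 0.1084]
tool_rot: [0.994, -0.11, 0.001, -0.001]
force: [0.3, -1.1, -1.8]
width: 0.0387
gripper_force: 61.7
```

```bash
python3 - <<'E'
from h import *
o=robot.get_obs();print(o['position'],RM.T@(o['position'][:2]-O),o['width'],o['force'],togo(loc(-.1128,.07,.072),np.radians(77.4)))
c=cap('side','s7.png');cv2.imwrite('pics/c10.png',cv2.resize(c['pixels'][230:370,240:400],(640,560),interpolation=2)[:,:,::-1])
E
```

```text
[0.50512671 0.3041617  0.10836055] [-0.11200974  0.07039888] 0.03872048967549581 [ 0.28727359 -1.090743   -1.75190097] [array([-0.0009,  0.0005,  0.0364]), array([-0.1, -0.1, -0. ])]
```

Request:
carry_out:
  increments:
    - [[255, -0.001, 0, 0.008, 0, 0, 0], [255, -0.001, 0, 0.016, 0, 0, 0], [255, -0.001, 0, 0.022, 0, 0, 0], [255, -0.001, 0, 0.022, 0, 0, 0], [255, -0.001, 0, 0.022, 0, 0, 0]]

```text
time_s: 30.22
position: [0.5035, 0.3041, 0.0848]
tool_rot: [0.994, -0.11, 0.0, -0.0]
force: [0.6, -0.6, -1.7]
width: 0.0388
gripper_force: 61.7
```

Bottom at about 36 mm and no contact, so it is inside the well. Continuing.

Request:
carry_out:
  increments:
    - [[255, 0, 0, 0.006, 0, 0, 0], [255, 0, 0, 0.011, 0, 0, 0], [255, 0, 0, 0.013, 0, 0, 0], [255, 0, 0, 0.014, 0, 0, 0], [255, 0, 0, 0.014, 0, 0, 0]]

```text
time_s: 30.63
position: [0.5038, 0.3042, 0.071]
tool_rot: [0.994, -0.11, 0.001, -0.001]
force: [0.2, 0.1, -2.7]
width: 0.0389
gripper_force: 61.7
```

Request:
carry_out:
  increments:
    - [[60, 0, 0, 0, 0, 0, 0], [60, 0, 0, 0, 0, 0, 0], [60, 0, 0, 0, 0, 0, 0], [60, 0, 0, -0.03, 0, 0, 0], [60, 0, 0, -0.07, 0, 0, 0], [60, 0, 0, -0.11, 0, 0, 0], [255, 0, 0, -0.13, 0, 0, 0], [255, 0, 0, -0.13, 0, 0, 0]]

```text
time_s: 31.3
position: [0.5057, 0.3052, 0.2099]
tool_rot: [0.994, -0.11, 0.006, -0.004]
force: [0.7, 0.3, 0.3]
width: 0.0424
gripper_force: 0.0
```

```bash
python3 - <<'E'
from h import *
o=robot.get_obs();print(o['position'],togo(loc(-.24,0,.2),np.radians(77.4)))
E
```

```text
[0.50571467 0.30521419 0.20986414] [array([-0.1284,  0.0716,  0.0077]), array([-0.6, -0.6,  0. ])]
```

Request:
carry_out:
  increments:
    - [[255, -0.03, 0.016, 0, 0, 0, 0], [255, -0.06, 0.034, 0, 0, 0, 0], [255, -0.095, 0.053, 0, 0, 0, 0], [255, -0.128, 0.072, 0, 0, 0, 0], [255, -0.128, 0.072, 0, 0, 0, 0], [255, -0.128, 0.072, 0, 0, 0, 0], [255, -0.128, 0.072, 0, 0, 0, 0]]

```text
time_s: 31.88
position: [0.3634, 0.2619, 0.2015]
tool_rot: [0.994, -0.11, 0.002, -0.001]
force: [0.0, -0.2, -0.3]
width: 0.0004
gripper_force: 0.0
```

```bash
python3 - <<'E'
from h import *
o=robot.get_obs();print(o['position'],togo(loc(-.24,0,.076),np.radians(77.4)))
c=cap('top','t7.png')
for r in plates(c,.4,.6,.1,.4):print(r, RM.T@(onz(c,*proj(c,r[0]),.094)[:2]-O))
for r in plates(c,.3,.6,-.5,.1):print(r)
s=cap('side','s8.png');im=s['pixels'].astype(int)
for y in(.07,-.068):
    q=proj(s,loc(-.113,y,.094));u,v=q.round().astype(int);w=im[v-10:v+11,u-10:u+11].min(2)
    n,l,st,ce=cv2.connectedComponentsWithStats((w>150).astype(np.uint8));print(q,[(st[i,4],(ce[i]+[u-10,v-10]).round(1)) for i in range(1,n)])
E
```

```text
[0.36337141 0.26192065 0.20145964] [array([ 0.0008, -0.0014,  0.1255]), array([-0.2, -0.2,  0. ])]
(array([0.477 , 0.1736, 0.072 ]), np.float64(167.5), 2281.5, np.float64(82.0)) [-0.11284578 -0.06718676]
(array([0.5053, 0.3091, 0.072 ]), np.float64(167.5), 2123.0, np.float64(80.0)) [-0.11475464  0.06900399]
[301.40121749 323.16488065] [(np.int32(44), array([303.3, 323.2]))]
[324.52246318 285.96213081] [(np.int32(100), array([328. , 278.7])), (np.int32(35), array([324.9, 286.4]))]
```

Request:
carry_out:
  increments:
    - [[255, 0, 0, 0.04, 0, 0, 0], [255, 0, 0, 0.08, 0, 0, 0], [255, 0, 0, 0.115, 0, 0, 0], [255, 0, 0, 0.125, 0, 0, 0], [255, 0, 0, 0.125, 0, 0, 0], [255, 0, 0, 0.125, 0, 0, 0]]

```text
time_s: 32.48
position: [0.3641, 0.2622, 0.0771]
tool_rot: [0.994, -0.11, 0.001, -0.001]
force: [0.4, 0.5, 0.3]
width: 0.0001
gripper_force: 0.0
```

Request:
carry_out:
  increments:
    - [[255, 0.01, 0, 0, 0, 0, 0], [255, 0.02, 0, 0, 0, 0, 0], [255, 0.03, 0, 0, 0, 0, 0], [255, 0.04, 0, 0, 0, 0, 0], [255, 0.05, 0, 0, 0, 0, 0], [255, 0.06, 0, 0, 0, 0, 0], [255, 0.068, 0, 0, 0, 0, 0], [255, 0.073, 0, 0, 0, 0, 0]]

```text
time_s: 33.15
position: [0.4358, 0.2455, 0.0761]
tool_rot: [0.994, -0.11, 0.001, -0.001]
force: [-3.5, 1.0, 1.6]
width: 0.0002
gripper_force: 1.4
```

```bash
python3 - <<'E'
from h import *
o=robot.get_obs();print(RM.T@(o['position'][:2]-O),o['force'])
E
```

```text
[-0.16686382 -0.00199177] [-3.521869    1.02714208  1.64032293]
```

Pushing against about 2–3 N; expect the end at about -0.158.

Request:
carry_out:
  increments:
    - [[255, 0.004, 0, 0, 0, 0, 0], [255, 0.008, 0, 0, 0, 0, 0], [255, 0.009, 0, 0, 0, 0, 0], [255, 0.01, 0, 0, 0, 0, 0], [255, 0.01, 0, 0, 0, 0, 0]]

```text
time_s: 33.57
position: [0.4424, 0.244, 0.076]
tool_rot: [0.994, -0.109, -0.001, -0.0]
force: [-10.2, 1.2, 4.8]
width: -0.0
gripper_force: 5.0
```

Request:
carry_out:
  increments:
    - [[255, 0.002, 0, 0, 0, 0, 0], [255, 0.004, 0, 0, 0, 0, 0], [255, 0.004, 0, 0, 0, 0, 0]]

```text
time_s: 33.82
position: [0.4426, 0.244, 0.076]
tool_rot: [0.994, -0.109, -0.006, -0.0]
force: [-25.7, 1.7, 13.4]
width: 0.0001
gripper_force: 12.8
```

```bash
python3 - <<'E'
from h import *
o=robot.get_obs();print(RM.T@(o['position'][:2]-O),o['force'],o['position'])
E
```

```text
[-0.15986258 -0.00198389] [-25.73370128   1.66493784  13.42466482] [0.44263651 0.24396091 0.07597595]
```

Request:
carry_out:
  increments:
    - [[255, -0.02, 0, 0, 0, 0, 0], [255, -0.035, 0, 0, 0, 0, 0], [255, -0.035, 0, -0.04, 0, 0, 0], [255, -0.035, 0, -0.08, 0, 0, 0], [255, -0.035, 0, -0.12, 0, 0, 0], [255, -0.035, 0, -0.12, 0, 0, 0], [255, -0.035, 0, -0.12, 0, 0, 0]]

```text
time_s: 34.4
position: [0.4153, 0.2509, 0.1996]
tool_rot: [0.994, -0.11, 0.004, -0.002]
force: [0.2, -0.3, -0.6]
width: 0.0003
gripper_force: 0.0
```

```bash
cat >> h.py <<'E'
def pointer(c):
    b=c['pixels'].astype(int);P=proj(c,loc(-.058,0,.12)).round().astype(int);u0,v0=P-45
    w=cv2.resize(c['pixels'][v0:v0+90,u0:u0+90],None,fx=6,fy=6,interpolation=2).astype(int)
    m=((w[:,:,0]-w[:,:,2])>70).astype(np.uint8);n,l,s,ce=cv2.connectedComponentsWithStats(m)
    r=[]
    for i in range(1,n):
        if s[i,4]>150:
            p=onz(c,u0+(ce[i][0]+.5)/6-.5,v0+(ce[i][1]+.5)/6-.5,.12);q=RM.T@(p[:2]-O)
            if abs(q[0]+.06)<.03 and abs(q[1])<.07:r.append((s[i,4],q.round(4)))
    return r
E
python3 - <<'E'
from h import *
o=robot.get_obs();print(o['position'],togo(loc(.024,.0427,.17),np.radians(77.4)))
c=cap('top','t8.png');print(pointer(c))
for x in(-.052,-.048,-.044,-.04):
    print([int(c['pixels'][tuple(proj(c,loc(x,y,.12)).round().astype(int)[::-1])].min()) for y in np.arange(-.008,.009,.002)])
E
```

```text
[0.41534471 0.25090392 0.19963172] [array([ 0.2118, -0.0437,  0.0315]), array([-0.3, -0.4, -0. ])]
[(np.int32(756), array([-0.0623, -0.0329]))]
[222, 237, 240, 216, 171, 195, 235, 238, 222]
[229, 240, 233, 191, 173, 173, 226, 243, 234]
[244, 244, 243, 230, 181, 200, 235, 243, 241]
[243, 243, 240, 212, 171, 223, 242, 242, 243]
```

Request:
carry_out:
  increments:
    - [[255, 0.035, -0.007, 0, 0, 0, 0], [255, 0.07, -0.014, 0, 0, 0, 0], [255, 0.105, -0.021, 0, 0, 0, 0], [255, 0.14, -0.028, 0, 0, 0, 0], [255, 0.175, -0.036, 0, 0, 0, 0], [255, 0.212, -0.0435, 0, 0, 0, 0], [255, 0.212, -0.0435, 0.031, 0, 0, 0], [255, 0.212, -0.0435, 0.031, 0, 0, 0]]

```text
time_s: 35.12
position: [0.6298, 0.2452, 0.1548]
tool_rot: [0.994, -0.111, -0.005, 0.002]
force: [-1.0, -0.4, -3.4]
width: 0.0002
gripper_force: 0.0
```

Request:
carry_out:
  increments:
    - [[255, 0, 0, 0.0, 0, 0, 0], [255, 0, 0, 0.02, 0, 0, 0], [255, 0, 0, 0.032, 0, 0, 0], [255, 0, 0, 0.032, 0, 0, 0], [255, 0, 0, 0.032, 0, 0, 0]]

```text
time_s: 35.53
position: [0.629, 0.2467, 0.1338]
tool_rot: [0.994, -0.109, 0.0, -0.0]
force: [0.1, 0.2, 0.1]
width: 0.0001
gripper_force: 0.0
```

```bash
python3 - <<'E'
from h import *
o=robot.get_obs();print(o['position'],RM.T@(o['position'][:2]-O),o['force'],togo(loc(.024,.0427,.13),np.radians(77.4)))
E
```

```text
[0.62902044 0.24671816 0.1337508 ] [0.02143114 0.04136534] [0.05701153 0.23797664 0.10448496] [array([ 0.0026, -0.0013,  0.0038]), array([-0.1, -0. ,  0. ])]
```

Request:
carry_out:
  increments:
    - [[255, 0.0025, 0, 0.003, 0, 0, 0], [255, 0.0025, 0, 0.004, 0, 0, 0], [255, 0.0025, 0, 0.004, 0, 0, 0]]

```text
time_s: 35.78
position: [0.633, 0.2462, 0.1306]
tool_rot: [0.994, -0.11, 0.002, -0.001]
force: [-1.1, 0.7, -0.4]
width: 0.0001
gripper_force: 0.0
```

Request:
carry_out:
  increments:
    - [[255, 0, 0, 0.001, 0, 0, 0], [255, 0, 0, 0.002, 0, 0, 0], [255, 0, 0, 0.002, 0, 0, 0]]

```text
time_s: 36.03
position: [0.6328, 0.2462, 0.1277]
tool_rot: [0.994, -0.11, 0.001, -0.001]
force: [-1.3, 0.6, 0.5]
width: 0.0001
gripper_force: 0.0
```

Request:
carry_out:
  increments:
    - [[255, 0, 0, 0.001, 0, 0, 0], [255, 0, 0, 0.002, 0, 0, 0], [255, 0, 0, 0.002, 0, 0, 0]]

```text
time_s: 36.28
position: [0.6327, 0.2462, 0.1254]
tool_rot: [0.994, -0.11, 0.001, -0.001]
force: [-0.4, 0.3, 1.2]
width: 0.0002
gripper_force: 0.0
```

Request:
carry_out:
  increments:
    - [[255, 0, 0, -0.008, 0, 0, 0], [255, 0, 0, -0.008, 0, 0, 0], [255, 0, -0.005, -0.008, 0, 0, 0], [255, 0, -0.005, -0.002, 0, 0, 0], [255, 0, -0.005, -0.001, 0, 0, 0], [255, 0, -0.005, -0.001, 0, 0, 0]]

```text
time_s: 36.78
position: [0.6334, 0.2511, 0.1253]
tool_rot: [0.994, -0.11, 0.0, -0.0]
force: [0.8, 0.4, 0.5]
width: -0.0001
gripper_force: 0.0
```

Request:
carry_out:
  increments:
    - [[255, 0, 0, 0.001, 0, 0, 0], [255, 0, 0, 0.002, 0, 0, 0], [255, 0, 0, 0.002, 0, 0, 0]]

```text
time_s: 37.03
position: [0.6339, 0.251, 0.1247]
tool_rot: [0.994, -0.11, 0.001, -0.001]
force: [-0.4, 0.0, -0.5]
width: -0.0004
gripper_force: 0.0
```

```bash
python3 - <<'E'
from h import *
c=cap('top','t9.png');print(pointer(c))
o=robot.get_obs();print(o['position'],RM.T@(o['position'][:2]-O),o['force'])
s=cap('side','s9.png')
print(((proj(s,o['position'])-[180,220])*5),(proj(s,loc(.024,.0547,.124))-[180,220])*5)
cv2.imwrite('pics/c11.png',cv2.resize(s['pixels'][220:330,180:320],(700,550),interpolation=2)[:,:,::-1])
E
```

```text
[]
[0.63389988 0.25103528 0.12479466] [0.02525132 0.04664291] [-0.48366544  0.00382571 -0.23847986]
[254.81590195 339.65851938] [248.50016227 352.73244047]
```

View pics/c11.png

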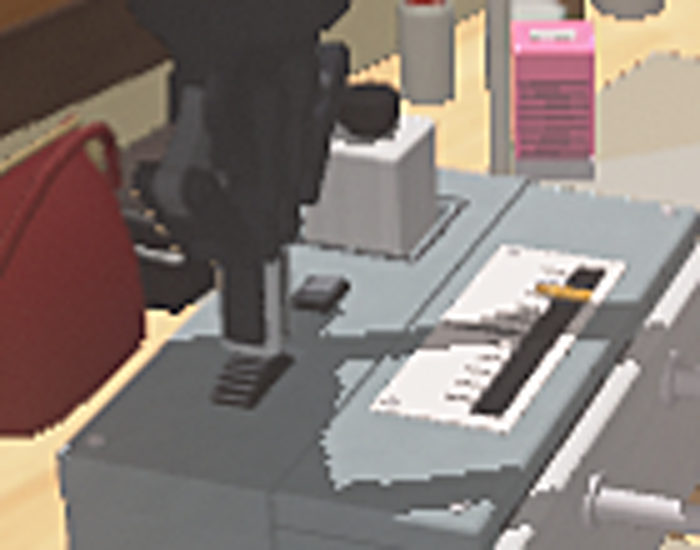

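The last view shows the fingertip's lower edge at (225–290,350) sitting just behind the visible wheel at (215–295,355–405). The crown is therefore a few mm nearer +y than I aimed. I'll measure the wheel by mask from the stored pictures.

```bash
python3 - <<'E'
from h import *
for cam,fs in(('top',('top0.png','t2.png','t8.png')),('side',('side0.png','s2.png','s6.png'))):
    c=robot.capture(cam)
    for f in fs:
        g=cv2.imread('pics/'+f).max(2);P=proj(c,loc(.024,.057,.12)).round().astype(int);r=22
        w=cv2.resize(g[P[1]-r:P[1]+r,P[0]-r:P[0]+r],None,fx=6,fy=6,interpolation=2)
        n,l,s,ce=cv2.connectedComponentsWithStats((w<95).astype(np.uint8))
        for i in range(1,n):
            if s[i,4]>800:
                ys,xs=np.where(l==i)
                q=[RM.T@(onz(c,P[0]-r+(x+.5)/6-.5,P[1]-r+(y+.5)/6-.5,.12)[:2]-O) for x,y in zip(xs[::7],ys[::7])];q=np.array(q)
                print(f,s[i,4],'mean',q.mean(0).round(4),'y 2-98%',np.percentile(q[:,1],[2,98]).round(4),'x',np.percentile(q[:,0],[2,98]).round(4))
E
```

```text
top0.png 4480 mean [0.0235 0.0545] y 2-98% [0.0362 0.0728] x [0.0158 0.0315]
t2.png 4334 mean [0.0234 0.0546] y 2-98% [0.0368 0.0728] x [0.0157 0.0314]
t8.png 4493 mean [0.0234 0.0547] y 2-98% [0.0365 0.0731] x [0.0156 0.0315]
side0.png 6089 mean [0.0758 0.0058] y 2-98% [-0.0179  0.0446] x [0.0622 0.0961]
side0.png 993 mean [0.0201 0.0024] y 2-98% [-0.0125  0.0109] x [0.0146 0.0297]
side0.png 2161 mean [0.0175 0.0647] y 2-98% [0.0448 0.0814] x [0.0118 0.0287]
s2.png 6069 mean [0.0759 0.0058] y 2-98% [-0.0178  0.0447] x [0.0627 0.0964]
s2.png 992 mean [0.0202 0.0025] y 2-98% [-0.0125  0.011 ] x [0.0144 0.0299]
s2.png 2159 mean [0.0176 0.0647] y 2-98% [0.0449 0.0815] x [0.0116 0.029 ]
s6.png 6076 mean [0.0757 0.0057] y 2-98% [-0.0178  0.0447] x [0.0624 0.0961]
s6.png 1012 mean [0.0201 0.0025] y 2-98% [-0.0126  0.0108] x [0.0144 0.0296]
s6.png 2176 mean [0.0176 0.0647] y 2-98% [0.0448 0.0814] x [0.0116 0.0291]
```

Request:
carry_out:
  increments:
    - [[255, 0, 0.002, 0.001, 0, 0, 0], [255, 0, 0.002, 0.002, 0, 0, 0], [255, 0, 0.002, 0.002, 0, 0, 0]]

```text
time_s: 37.48
position: [0.6336, 0.2492, 0.1241]
tool_rot: [0.994, -0.11, 0.002, -0.001]
force: [-0.9, 0.1, 3.7]
width: 0.0
gripper_force: 2.0
```

Request:
carry_out:
  increments:
    - [[255, 0, 0, 0.001, 0, 0, 0], [255, 0, -0.004, 0.001, 0, 0, 0], [255, 0, -0.008, 0.001, 0, 0, 0], [255, 0, -0.012, 0.001, 0, 0, 0], [255, 0, -0.016, 0.001, 0, 0, 0], [255, 0, -0.02, 0.001, 0, 0, 0], [255, 0, -0.02, 0.001, 0, 0, 0]]

```text
time_s: 38.07
position: [0.6382, 0.2695, 0.1241]
tool_rot: [0.994, -0.109, 0.002, -0.002]
force: [-2.3, 1.0, 8.5]
width: -0.0001
gripper_force: 3.9
```

```bash
cat >> h.py <<'E'
def ptr_side(c):
    P=proj(c,loc(-.06,0,.12)).round().astype(int);u0,v0=P-40
    w=cv2.resize(c['pixels'][v0:v0+80,u0:u0+80],None,fx=6,fy=6,interpolation=2).astype(int)
    n,l,s,ce=cv2.connectedComponentsWithStats(((w[:,:,0]-w[:,:,2])>90).astype(np.uint8));r=[]
    for i in range(1,n):
        if s[i,4]>150:
            p=onz(c,u0+(ce[i][0]+.5)/6-.5,v0+(ce[i][1]+.5)/6-.5,.12);q=RM.T@(p[:2]-O)
            if abs(q[0]+.06)<.02 and abs(q[1])<.07:r.append((s[i,4],q.round(4)))
    return r
E
python3 - <<'E'
from h import *
c=robot.capture('side');print(ptr_side(c));c['pixels']=cv2.imread('pics/s6.png')[:,:,::-1];print('before',ptr_side(c))
o=robot.get_obs();print(RM.T@(o['position'][:2]-O),o['force'],o['position'])
E
```

```text
[(np.int32(579), array([-0.0628, -0.0183]))]
before [(np.int32(659), array([-0.062 , -0.0326]))]
[0.02542836 0.06554982] [-1.49928366  1.93538155  6.85880665] [0.63819707 0.26944823 0.12412698]
```

Request:
carry_out:
  increments:
    - [[255, 0, 0, -0.012, 0, 0, 0], [255, 0, 0, -0.012, 0, 0, 0], [255, 0, 0.022, -0.012, 0, 0, 0], [255, 0, 0.022, -0.012, 0, 0, 0], [255, -0.001, 0.022, -0.003, 0, 0, 0], [255, -0.001, 0.022, 0, 0, 0, 0], [255, -0.001, 0.022, 0, 0, 0, 0]]

```text
time_s: 38.7
position: [0.6326, 0.247, 0.1233]
tool_rot: [0.994, -0.11, 0.002, -0.001]
force: [-0.9, -3.4, 8.1]
width: -0.0002
gripper_force: 4.1
```

Request:
carry_out:
  increments:
    - [[255, 0, -0.004, 0, 0, 0, 0], [255, 0, -0.008, 0, 0, 0, 0], [255, 0, -0.012, 0, 0, 0, 0], [255, 0, -0.016, 0, 0, 0, 0], [255, 0, -0.02, 0, 0, 0, 0], [255, 0, -0.022, 0, 0, 0, 0], [255, 0, -0.022, 0, 0, 0, 0]]

```text
time_s: 39.28
position: [0.6378, 0.2703, 0.1239]
tool_rot: [0.994, -0.109, 0.003, -0.002]
force: [0.1, 1.3, 10.1]
width: 0.0002
gripper_force: 4.6
```

```bash
python3 - <<'E'
from h import *
c=robot.capture('side');print(ptr_side(c))
o=robot.get_obs();print(RM.T@(o['position'][:2]-O),o['force'],o['position'])
E
```

```text
[]
[0.02483058 0.0663106 ] [-0.50612222  1.3002866   9.26557107] [0.63777964 0.27032109 0.12394075]
```

```bash
sed -i 's/>90).astype/>40).astype/; s/s\[i,4\]>150:\n            p=onz(c,u0+(ce/&/' h.py; python3 - <<'E'
from h import *
c=robot.capture('side');print(ptr_side(c))
for f in('s6.png','s9.png'):
    c['pixels']=cv2.imread('pics/'+f)[:,:,::-1];print(f,ptr_side(c))
E
```

```text
[(np.int32(869), array([-0.0613, -0.0008]))]
s6.png [(np.int32(1052), array([-0.0616, -0.0323]))]
s9.png [(np.int32(1042), array([-0.0617, -0.0324]))]
```

Request:
carry_out:
  increments:
    - [[255, 0, -0.001, 0, 0, 0, 0], [255, 0, -0.0015, 0, 0, 0, 0], [255, 0, -0.0015, 0, 0, 0, 0]]

```text
time_s: 39.63
position: [0.6381, 0.2715, 0.1237]
tool_rot: [0.994, -0.109, 0.003, -0.002]
force: [0.2, -0.1, 8.1]
width: 0.0002
gripper_force: 4.2
```

Request:
carry_out:
  increments:
    - [[255, 0, 0, -0.03, 0, 0, 0], [255, 0, 0, -0.07, 0, 0, 0], [255, -0.035, 0.01, -0.09, 0, 0, 0], [255, -0.07, 0.02, -0.09, 0, 0, 0], [255, -0.105, 0.03, -0.09, 0, 0, 0], [255, -0.14, 0.04, -0.09, 0, 0, 0], [255, -0.175, 0.05, -0.09, 0, 0, 0], [255, -0.21, 0.06, -0.09, 0, 0, 0]]

```text
time_s: 40.3
position: [0.4171, 0.2576, 0.21]
tool_rot: [0.994, -0.11, 0.0, -0.001]
force: [0.3, 0.4, 0.7]
width: 0.0002
gripper_force: 0.0
```

```bash
python3 - <<'E'
from h import *
c=cap('top','t10.png');print(pointer(c));s=cap('side','s10.png');print(ptr_side(s))
# long line: dark centroid across y, at x beyond short ticks
for n,k,f in(('top',c,'top0.png'),('top now',c,None),('side',s,'s6.png'),('side now',s,None)):
    g=(k['pixels'] if f is None else cv2.imread('pics/'+f)).min(2).astype(np.float32);r=[]
    for x in np.arange(-.046,-.028,.002):
        ys=np.arange(-.005,.0051,.0005);p=np.array([proj(k,loc(x,y,.1185)) for y in ys],np.float32)
        v=cv2.remap(g,p[:,0].reshape(1,-1),p[:,1].reshape(1,-1),1)[0];w=np.clip(np.percentile(v,80)-v-15,0,None)
        if w.sum()>40:r.append(round((w*ys).sum()/w.sum()*1000,1))
    print(n,r)
E
```

```text
[(np.int32(725), array([-0.0624, -0.0006]))]
[(np.int32(1053), array([-0.062 ,  0.0001]))]
top [np.float64(0.8), np.float64(0.8), np.float64(0.8), np.float64(0.7), np.float64(0.6), np.float64(0.7), np.float64(0.8), np.float64(0.7), np.float64(0.6)]
top now [np.float64(0.7), np.float64(0.8), np.float64(0.8), np.float64(0.7), np.float64(0.6), np.float64(0.7), np.float64(0.8), np.float64(0.7), np.float64(0.6)]
side [np.float64(-0.2), np.float64(0.2), np.float64(0.1), np.float64(0.7), np.float64(1.1), np.float64(1.1), np.float64(0.1), np.float64(-0.1), np.float64(0.2)]
side now [np.float64(-0.2), np.float64(0.3), np.float64(0.0), np.float64(0.7), np.float64(1.1), np.float64(1.1), np.float64(0.2), np.float64(-0.1), np.float64(0.2)]
```

```bash
python3 - <<'E'
from h import *
c=robot.capture('top')
for f in('top0.png','t10.png','t7.png'):
    g=cv2.imread('pics/'+f).min(2).astype(np.float32)
    for y in(.1,.085,-.1):
        xs=np.arange(-.115,-.08,.001);p=np.array([proj(c,loc(x,y,.108)) for x in xs],np.float32)
        v=cv2.remap(g,p[:,0].reshape(1,-1),p[:,1].reshape(1,-1),1)[0];print(f,y,v[::2].astype(int))
c=robot.capture('side')
for f in('side0.png','s10.png'):
    g=cv2.imread('pics/'+f).min(2).astype(np.float32)
    xs=np.arange(-.115,-.08,.001);p=np.array([proj(c,loc(x,.1,.108)) for x in xs],np.float32)
    print(f,cv2.remap(g,p[:,0].reshape(1,-1),p[:,1].reshape(1,-1),1)[0][::2].astype(int))
E
```

```text
top0.png 0.1 [168 168 166 167 167 162 146 119 121 166 207 223 215 183 142 130 149 165]
top0.png 0.085 [165 166 164 156 141 109  95  98 125 170 210 226 217 188 138 128 148 164]
top0.png -0.1 [179 171 167 158 137 115 100 100 126 172 213 229 225 191 150 141 157 173]
t10.png 0.1 [ 84  84  87  85  79  74  74  67  70  67  63  58  55  53  53  61  85 118]
t10.png 0.085 [ 67  67  64  59  57  53  44  47  61  98 148 189 204 178 133 127 148 161]
t10.png -0.1 [178 171 165 157 136 114 100 101 126 172 213 227 223 191 148 140 157 173]
t7.png 0.1 [168 167 166 167 167 167 167 166 165 163 153 122  92  74  85 120 151 164]
t7.png 0.085 [ 84  82  81  83  87  81  80  79  88  90  85  75  64  60  81 117 146 162]
t7.png -0.1 [ 82  86  86  87  86  83  80  70  64  71  79  75  64  59  85 124 157 173]
side0.png [134 132 132 132 131 133 130 130 183 226 233 235 221 140 108 109 112 167]
s10.png [134 131 131 132 132 133 130 129 183 227 233 238 212  82 101 109 111 166]
```

```bash
python3 -c "
from h import *
print(robot.close_job())"
```

```text
the job is handed in; nothing more can be done
None
```

Job handed in, verdict not shown: the dark block is in the parking well, both glass standards found are seated with clear faces front and back, the drawer measures fully shut, and the pointer is within about 1 mm of the long line; along the way one standard tipped in the grip at the left well, nudged the drawer about 20 mm inward, and had to be set down and regripped.

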